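# Lock the pupa separator's clamp screw with the T-handled hex key

## Task

Lock the glass plates of the pupa separator: take the orange T-handled hex key from its slanted blue rest, stand it upright and fully home in the recessed hex socket of the separator's clamp screw, and let go so that it stands there by itself. Only then take it again by its crossbar and turn the screw clockwise, key still fully home, until it comes up against its stop (white pointer at the green mark). Leave the key standing in the screw, and leave the cup, tape roll, jar and red carton near by where they stand.

Things in the scene. Friction and masses are not known exactly. Their poses are not given: they have to be found in the camera images.
- key: T-handled hex key, 191 mm long, 0.24 kg. Origin at the end of the hex tip, z along the shaft to the handle, y along the crossbar. Steel hex 14 mm across flats (flats face +x and -x, corners on +y and -y) from z = 0 to 80 mm, its last 3 mm 11 mm across flats; orange stem above. Starts leaning in the rest, z 45 degrees from vertical, crossbar level. Centre of mass about z = 100 mm.
- key_stem (a point): point on the key's axis at key z = 92 mm (key's axes), in the square orange stem, 18 x 18 mm, faces square to the key's x and y, key z = 75 to 172 mm. In the rest the stem is free on all sides from z = 80 to 130 mm: it can be pinched there on its two y faces from straight above, about 95 mm over the table, and lifted straight up. A 40 N grip holds it firmly.
- key_bar (a point): centre of the key's orange crossbar with black ends, key z = 181 mm (key's axes): 110 mm long along y, 20 x 20 mm, faces square to x and z.
- rest: fixed slanted key rest of blue sheet metal, base plate 175 x 84 x 8 mm, open-topped cradles under the key's tip and the top of its stem; origin on the table under the resting key's stem point. The key's handle leans towards the rest's +x; the key's tip is 30 mm above the table. Rest up to 150 mm high, its top just below the crossbar.
- separator: fixed glass-plate pupa separator: aluminium bed 150 x 140 x 14 mm, a grey boss with the clamp screw on it, two small upright glass plates on the +x side (near face 65 mm from the screw's axis, tops 90 mm above the table). Origin on the table under the screw's axis. On the boss a green mark on the -y side, a red one on the +x side.
- socket_floor (a point): centre of the flat floor of the clamp screw's hex socket, 34 mm above the table; turns with the screw, z up its axis. Socket 15.5 mm across flats, 32 mm deep; flats face this x axis and every 60 degrees from it: the key enters with its x axis along this x or any multiple of 60 degrees from it. A white pointer on the head lies on the +x side.
- socket_mouth (a point): centre of the socket's mouth, 66 mm above the table, level with the top of the round dark screw head (39 mm across); same axes as socket_floor. A lead-in narrows from 22 mm across flats at the mouth to 15.5 mm, 6 mm down. A key let go in the socket stands by itself, leaning up to 4 degrees.
- clamp_screw (a joint): turn of the clamp screw in rad: clockwise seen from above is positive; loose, 0 to 0.25, at the start; hard stop at 1.57 (tight, pointer at the green mark). Stays where it is left; takes about 0.12 N m to turn. The key has up to about 0.2 rad of play either way in the socket before it drives the screw.
- cup: loose clear plastic cup, 68 mm wide, 75 mm high, origin under its centre; bystander
- tape: loose brown tape roll lying flat, 90 mm across, 25 mm high; bystander
- jar: loose amber jar, 68 mm wide, 90 mm high; bystander
- carton: loose red carton, 70 x 110 x 60 mm; bystander
There are look-alikes about, which are no part of the job. There is more than one size of the key; the job needs the middle-sized.

How it is judged (in metres and radians):
On the way, in this order (a step that is already met when the one before it is completed fails the run):
1. the key stands upright and fully home in the socket by itself, out of the gripper, the screw not yet turned (z of key in the frame of socket_floor below 0.004 m and horizontal distance between key and socket_floor below 0.004 m and angle between key's own z axis and vertical below 0.14 rad and contact force between the fingers and key below 0.05 N and value of joint clamp_screw below 0.6 rad), for 0.2 s.
2. the screw is turned clockwise to its stop, the key still fully home (z of key in the frame of socket_floor below 0.004 m and horizontal distance between key and socket_floor below 0.004 m and angle between key's own z axis and vertical below 0.14 rad and value of joint clamp_screw above 1.45 rad), for 0.2 s.
At the end, for the whole second after the job is handed in: The clamp screw is turned to 1.45 rad or more (stop at 1.57), the key stands at rest in its socket by itself: its tip within 4 mm of the socket floor and of the screw's axis, leaning less than 8 degrees (0.14 rad), the gripper off it (all of step 2 and contact force between the fingers and key below 0.05 N and linear speed of key below 0.02 m/s); the robot touches nothing.
It fails at once if the screw is turned (past 0.6 rad) while the key is not fully home in it (value of joint clamp_screw above 0.6 rad and z of key in the frame of socket_floor above 0.006 m).
It fails at once if a bystander is moved by more than 30 mm (distance of any of cup, tape, jar, carton from where it was at the start of the episode above 0.03 m).
It also fails if it takes over 67 s, if anything falls off the work surface, if the arm or the gripper's body presses on something with over 40 N, if the wrist force passes 120 N, or if a joint passes its speed limit or range.

## Robot

A 6-joint arm with a two-finger parallel gripper is mounted at the origin on the work surface. World frame = base frame: x ahead of the robot, y to its left, z up, the work surface at z = 0. Lengths are in m, angles in degrees, forces in N, time in s.
With the tool pointing down it reaches from about 0.4 to 0.825 m from the base axis. Payload 7 kg.
Tool frame: the origin (TCP) lies on the front face of the gripper's body, between the roots of the fingers; the fingertips stand 66 mm ahead of it and the grasp point (between the pads) lies 47 mm ahead of it (ctrl.grasp_offset is the z of the grasp point in the tool frame, in m); z points along the fingers, y is the direction in which the jaws open and shut (so a half turn about z gives the same grasp; the last joint's range is limited). The gripper opens to 88 mm and grips with 3 to 60 N. Pads are 19 mm wide; open, the fingers measure 130 mm over their backs; the gripper's body (78 mm by 193 mm) begins 47 mm behind the grasp point.
Start: joints at [84.345, 20.546, 0.682, 0, -70.136, -16.507], TCP at [0.255, 0.625, 0.292] pointing down, gripper open.
Joint ranges: [-176.03, 176.03], [-82.01, 121.73], [-58.28, 71.71], [-173.87, 95.51], [-174.79, -0.11], [-173.66, 173.66]. Speed limits (degrees/s): [136.94, 136.94, 172.46, 180, 180, 180].

## Interface

Orientations are given as [roll, pitch, yaw] about the fixed x, y, z axes, in that order (R = Rz(yaw) Ry(pitch) Rx(roll)).
In Python, from plant import ctrl gives the robot as it stands.
- The arm moves only by the shell command python3 -m creep 'ROWS'. ROWS is JSON, a list of rows, each a list of 7 numbers: the turn, a rotation vector about the tool's x, y, z in rad, then the shift along the tool's x, y, z in m, then the opening, from 0 (shut) to 1 (fully open). In form: [[wx, wy, wz, dx, dy, dz, grip], ...]. A call has 1 to 12 rows; each row is the pose to reach, as a shift and turn from the pose commanded when the call began, along the tool's axes at that moment; what a row does not reach only later rows make up. A row lasts 1/12 s, in which the tool goes at most 41.7 mm and 7.16 degrees, less where a joint would pass 70% of its speed; a pose out of reach is approached as far as the arm can. A call with a gripper value outside its range is refused whole. The fingers move at their own pace and stop on an object; the grip force is fixed at half the most. Time passes only in rows, so rows that repeat a pose let the fingers close. It gives the time, the measured TCP pose, the force and the opening at its end, in the units of the state.
- ctrl.get_obs(): the state, without advancing time (a new reading comes with each control period).
- ctrl.snapshot(name): name is "side" or "top"; returns the picture (420x560x3 uint8, blue, green, red); there is no depth.
- ctrl.camera_model(name): a dict with "K" (3x3 intrinsics, pixels), "rvec" (rotation vector, rad) and "tvec" (3), from world to camera coordinates, as OpenCV has them. Camera axes: x right, y down, z forward; pixel columns grow to the right and rows downward; lengths in m; the calibration is good to about 2 mm. A picture is of the moment at which its call begins. camera_model takes no time and is no camera call.
- ctrl.close_job(): hands the job in, once; it reports no verdict.
The state is a dict: "clock": time; "joint_pos": joint angles; "qvel": joint speeds; "tau": joint torques, N m; "tool_pos": TCP position; "orientation": TCP orientation; "force": force on the tool from outside, world axes, zero at the start; "moment": the same for the moment, N m; "opening": finger opening in m.
Only numpy, scipy, OpenCV 4.12 (cv2) and the standard library are available. Lean on these libraries where they do the work, as an engineer would, in place of code of your own. Each camera call takes 0.05 s, during which the arm holds its last target.

## Working session

There is one attempt and no reset: what is moved stays moved. The work goes in short steps, Python scripts to look and compute and a shell command to move; the robot and the scene stay as the last step left them, time stands still between calls to the robot, and variables do not carry over. Pictures are saved under pics/ and viewed, and the job is handed in when it is done.

```bash
ls; mkdir -p pics
python3 - <<'E'
from plant import ctrl
import cv2
print(ctrl.get_obs())
for n in("side","top"):
    cv2.imwrite(f"pics/{n}0.png",ctrl.snapshot(n)); m=ctrl.camera_model(n); print(n,m)
    import numpy as np
    R=cv2.Rodrigues(np.array(m['rvec'],float))[0]; print(-R.T@np.array(m['tvec']).ravel(),R[2])
E
```

```text
pics
{'clock': 0.0, 'joint_pos': array([ 8.43466658e+01,  2.05917462e+01,  6.32771968e-01, -1.95441770e-02,
       -7.01343173e+01, -1.65067708e+01]), 'qvel': array([-0.0378129 , -0.02191578,  0.08807366, -0.06260728, -0.08812905,
       -0.07933003]), 'tau': array([ 5.64721831e-04, -5.82716238e+01,  2.93055475e+01,  6.99728832e+00,
        6.95289214e-03, -1.73808612e-04]), 'tool_pos': array([0.2544842 , 0.62478047, 0.29121327]), 'orientation': array([ 1.79905333e+02, -8.89389065e-03, -2.21667540e+01]), 'force': array([-0.02362665,  0.72973566, -0.07417386]), 'moment': array([-0.03679968,  0.03083928,  0.03871437]), 'opening': 0.08758774739868318}
side {'K': array([[444.60404016,   0.        , 274.78686951],
       [  0.        , 444.60404016, 205.3823619 ],
       [  0.        ,   0.        ,   1.        ]]), 'rvec': array([ 2.32631659, -0.08637235,  0.04985917]), 'tvec': array([-0.48958056,  0.11838422,  1.31607849])}
[ 0.41065737 -0.91056891  0.99397753] [ 0.0630424   0.72444134 -0.68644766]
top {'K': array([[433.43687825,   0.        , 273.27114642],
       [  0.        , 433.43687825, 211.41799496],
       [  0.        ,   0.        ,   1.        ]]), 'rvec': array([ 2.10344341, -2.17078781,  0.11169186]), 'tvec': array([0.02439587, 0.51166051, 1.10936728])}
[ 0.35790932 -0.02403586  1.16807987] [ 0.13482681  0.02823012 -0.99046696]
```

View pics/side0.png

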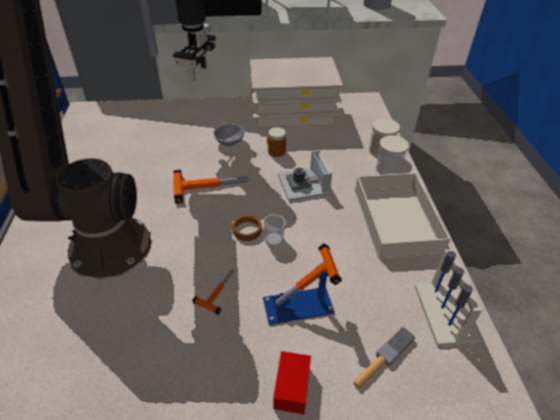

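View pics/top0.png

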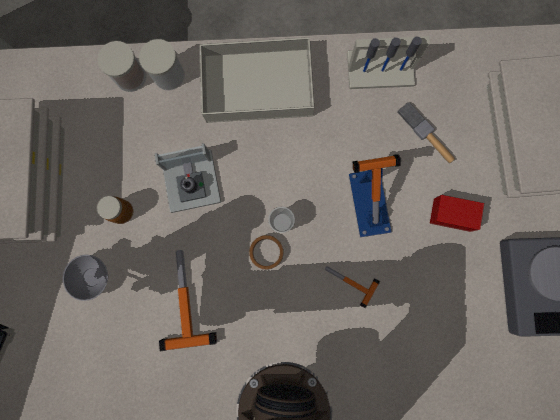

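Three T-keys appear in top. The large one lies flat at about (185,305), the small one lies flat at about (355,287), and one leans in the blue rest at about (377,185). Only the last fits (rest, leaning). I'll confirm it in crops.

```bash
cat > h.py <<'E'
import numpy as np,cv2
from plant import ctrl
def cam(n):
    m=ctrl.camera_model(n);R=cv2.Rodrigues(np.array(m['rvec'],float))[0];t=np.array(m['tvec'],float).ravel()
    return np.array(m['K']),R,t
def ray(n,p):
    K,R,t=cam(n);d=R.T@np.linalg.solve(K,[p[0],p[1],1.]);return -R.T@t,d/np.linalg.norm(d)
def plane(n,p,z):
    o,d=ray(n,p);return o+d*(z-o[2])/d[2]
def two(ps,pt):
    a,b=ray('side',ps),ray('top',pt);A=np.c_[a[1],-b[1]];s=np.linalg.lstsq(A,b[0]-a[0],rcond=None)[0]
    P,Q=a[0]+s[0]*a[1],b[0]+s[1]*b[1];return (P+Q)/2,np.linalg.norm(P-Q)
def proj(n,X):
    K,R,t=cam(n);c=K@(R@np.asarray(X,float)+t);return c[:2]/c[2]
def crop(img,x,y,w,h,s,f):
    cv2.imwrite(f,cv2.resize(img[y:y+h,x:x+w],None,fx=s,fy=s,interpolation=cv2.INTER_CUBIC))
E
python3 - <<'E'
from h import *
s=cv2.imread('pics/side0.png');t=cv2.imread('pics/top0.png')
crop(s,250,230,110,100,7,'pics/c1.png');crop(t,330,140,80,105,5,'pics/c2.png')
crop(s,265,140,80,70,8,'pics/c3.png');crop(t,145,135,90,85,7,'pics/c4.png')
E
```

```text
(no output)
```

View pics/c1.png

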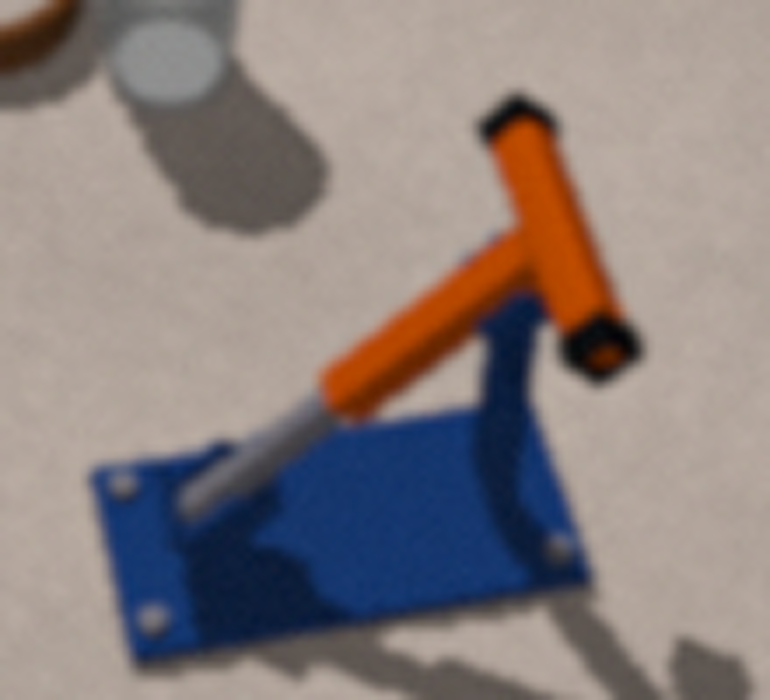

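View pics/c2.png

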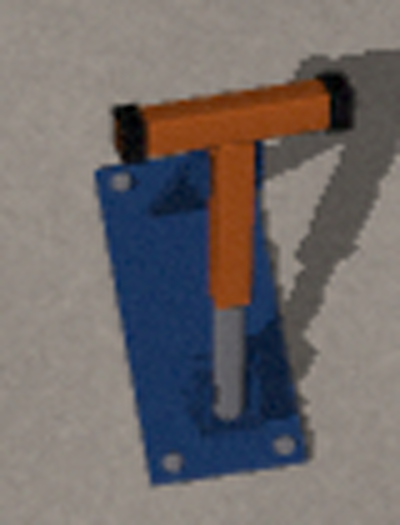

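View pics/c3.png

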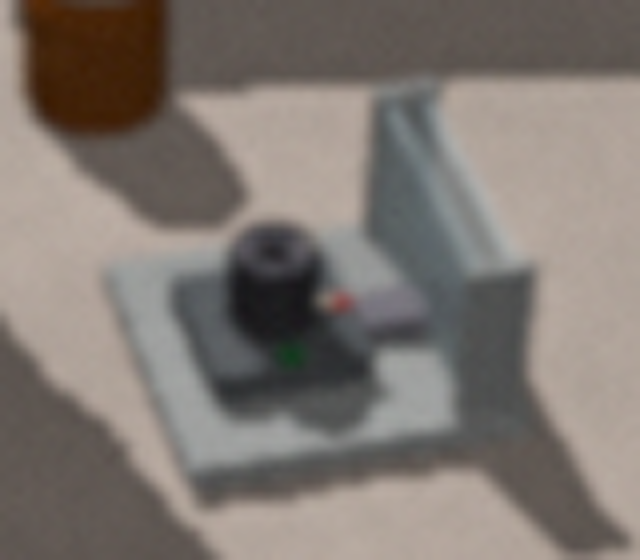

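View pics/c4.png

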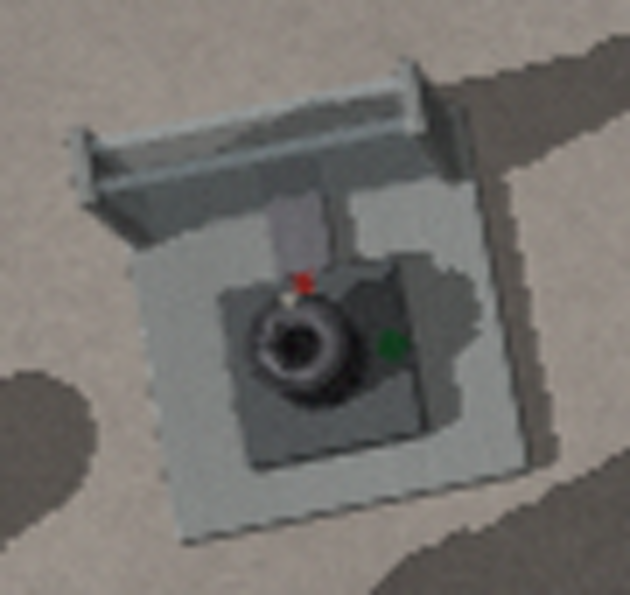

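The crops confirm it: the key in the rest shows hex tip (375.6,223) and bar (356..398,163) in top, bar (324,247)-(336,280) in side. The socket is near (187.4,184.3) in top and (299.6,171.3) in side. The white pointer is next to the red mark, offset slightly anticlockwise. Now I'll measure.

Run:
```python
from h import *
s=cv2.imread('pics/side0.png');t=cv2.imread('pics/top0.png')
T=lambda x,y:np.array([330+x/5-.4,140+y/5-.4]);S=lambda x,y:np.array([250+x/7-.43,230+y/7-.43])
tip=two(S(190,505),T(228,412));b1=two(S(518,118),T(130,133));b2=two(S(600,348),T(338,100))
jn=two(S(342,390),T(231,303))
print('tip',tip,'b+',b1,'b-',b2,'junction',jn)
print('barlen',np.linalg.norm(b1[0]-b2[0]),'yaw bar(y axis)',np.degrees(np.arctan2(*(b1[0]-b2[0])[[1,0]])))
# blue plate
hsv=cv2.cvtColor(t,cv2.COLOR_BGR2HSV)
m=cv2.inRange(hsv,(100,120,30),(130,255,255));m[:, :330]=0;m[:,410:]=0;m[:140]=0;m[245:]=0
P=[plane('top',T(*c),.008) for c in((97,168),(150,485),(310,460))]
print('plate',P,np.linalg.norm(P[0]-P[1]),np.linalg.norm(P[2]-P[1]),'yaw x',np.degrees(np.arctan2(*(P[0]-P[1])[[1,0]])), np.degrees(np.arctan2(*(P[1]-P[2])[[1,0]]))-90)
# orange bar: minarearect
o=cv2.inRange(hsv,(3,150,60),(18,255,255));roi=np.zeros_like(o);roi[140:245,340:410]=o[140:245,340:410]
ys,xs=np.nonzero(roi);print('orange',xs.min(),xs.max(),ys.min(),ys.max())
for y in range(172,202,4):
    x=np.nonzero(roi[y])[0];print(y,x.min(),x.max(),end=' | ')
print()
T4=lambda x,y:np.array([145+x/7-.43,135+y/7-.43]);S3=lambda x,y:np.array([265+x/8-.44,140+y/8-.44])
print('socket two',two(S3(277,248),T4(297,345)),plane('top',T4(297,345),.066),plane('side',S3(277,248),.066))
B=[plane('top',T4(*c),.014) for c in((185,543),(530,465))]
print(B,np.linalg.norm(B[0]-B[1]),'sep yaw',np.degrees(np.arctan2(*(B[0]-B[1])[[1,0]]))-90)
for nm,a in(('red',(302,283)),('white',(288,298)),('green',(392,345))):
    print(nm,plane('top',T4(*a),.045))
for nm,a in(('red',(341,302)),('white',(325,300)),('green',(291,355))):
    print(nm,plane('side',S3(*a),.045))
```

```text
tip (array([ 0.47541553, -0.25686917,  0.03567085]), np.float64(0.00034686561910979747)) b+ (array([ 0.5953981 , -0.19236129,  0.16574878]), np.float64(0.000481878793409185)) b- (array([ 0.60797253, -0.29133516,  0.16211513]), np.float64(0.0006274944312458758)) junction (array([ 0.52694316, -0.25037999,  0.09072396]), np.float64(0.005426059803955155))
barlen 0.09983559953854301 yaw bar(y axis) 97.24052294671475
plate [array([ 0.61369731, -0.19995102,  0.008     ]), array([ 0.44040527, -0.21895254,  0.008     ]), array([ 0.45102036, -0.30432349,  0.008     ])] 0.17433068970599092 0.08602836872534211 yaw x 6.257497544045831 7.087819521795396
orange 353 395 156 201
172 372 380 | 176 372 380 | 180 372 380 | 184 372 379 | 188 372 379 | 192 372 379 | 196 372 379 | 200 373 379 | 
socket two (array([0.58876602, 0.23002774, 0.06662585]), np.float64(0.0018005979410267558)) [0.58797708 0.2301151  0.066     ] [0.5898035  0.23104157 0.066     ]
[array([0.52237347, 0.28592112, 0.014     ]), array([0.54830577, 0.15150136, 0.014     ])] 0.1368983426511605 sep yaw 10.919369136111868
red [0.61631722 0.23298327 0.045     ]
white [0.61068731 0.23835776 0.045     ]
green [0.59106164 0.19871186 0.045     ]
red [0.61628962 0.21953029 0.045     ]
white [0.60979242 0.22127281 0.045     ]
green [0.59137147 0.18721338 0.045     ]
```

```bash
cat >> h.py <<'E'
from scipy.spatial.transform import Rotation as Ro
def pose():
    o=ctrl.get_obs();return Ro.from_euler('xyz',o['orientation'],degrees=True).as_matrix(),np.array(o['tool_pos']),o
def tool(yaw,tilt,flip=False):
    # tool pointing down, x along yaw, then leaning so that it points forward (along +x_yaw) by tilt deg
    return (Ro.from_euler('z',yaw,degrees=True)*Ro.from_euler('y',-tilt,degrees=True)*Ro.from_euler('x',180,degrees=True)).as_matrix()
def go(Rt,g,off=.047):
    """target orientation and grasp point position -> row numbers"""
    R,p,o=pose();pt=np.asarray(g)-Rt[:,2]*off
    w=Ro.from_matrix(R.T@Rt).as_rotvec();d=R.T@(pt-p)
    print('w',w.round(4),'d',d.round(4),'rows>=',max(np.linalg.norm(d)/.0417,np.degrees(np.linalg.norm(w))/7.16).round(1),'tcp',pt.round(4))
E
python3 - <<'E'
from h import *
T4=lambda x,y:np.array([145+x/7-.43,135+y/7-.43]);S3=lambda x,y:np.array([265+x/8-.44,140+y/8-.44])
for n,a,b in(('white',(325,300),(288,298)),('red',(341,302),(303,283)),('green',(291,355),(392,345)),('sock',(277,248),(297,345))): print(n,two(S3(*a),T4(*b)))
print(ctrl.grasp_offset)
for n in('top','side'): print(n,proj(n,[.5393,-.2492,.095]))
# boss corners & glass at top
B=[plane('top',T4(*c),.014) for c in((185,543),(530,465),(135,250))];print(B)
Rt=tool(6.8,10);print(Rt.round(3));go(Rt,[.5393,-.2492,.225])
E
```

```text
white (array([0.61406779, 0.24243311, 0.02739256]), np.float64(0.001136762823378714))
red (array([0.61932239, 0.23568968, 0.03145318]), np.float64(0.00019030618875698197))
green (array([0.5936075 , 0.20109753, 0.03298659]), np.float64(0.00010158597228208668))
sock (array([0.58876602, 0.23002774, 0.06662585]), np.float64(0.0018005979410267558))
0.0468
top [375.30761454 193.96619338]
side [302.31575261 283.74907024]
[array([0.52237347, 0.28592112, 0.014     ]), array([0.54830577, 0.15150136, 0.014     ]), array([0.63908062, 0.3059824 , 0.014     ])]
[[ 0.978  0.118  0.172]
 [ 0.117 -0.993  0.021]
 [ 0.174  0.    -0.985]]
w [ 0.0456  0.171  -0.5041] d [0.5864 0.7059 0.0212] rows>= 22.0 tcp [ 0.5312 -0.2502  0.2713]
```

Run:
```python
from h import *
s=cv2.imread('pics/side0.png');t=cv2.imread('pics/top0.png')
a=cv2.resize(s[160:192,285:320],None,fx=16,fy=16,interpolation=cv2.INTER_NEAREST)
b=cv2.resize(t[168:200,175:210],None,fx=16,fy=16,interpolation=cv2.INTER_NEAREST)
im=np.hstack([a,b]);im=cv2.convertScaleAbs(im,alpha=1.6);cv2.imwrite('pics/c5.png',cv2.resize(im,(790,361)))
print(t[172:182,182:194].max(2));
```

```text
[[131 131 117 108 107 110 109 105 109  99  71  76]
 [133 129 114 104 103 107 105 108  97  71  70  89]
 [130 133 117  96  81 117 129 116  87  85  86  83]
 [ 98  98 100  85  88 110 128 107  81  84  83  83]
 [ 77  80  81  85  96 124 125 122  84  81  81  84]
 [ 84  75  69 120 138  91  49  47  40  52  83  77]
 [ 77  63  57  94 123  72  69  70  57  51  49  50]
 [ 67  65  74  82  90  91  90  89  76  64  51  40]
 [ 62  85  83  83  83  83  87  99  86  65  58  48]
 [ 68  98  56  57  68  51  57  74 101  83  67  47]]
```

View pics/c5.png

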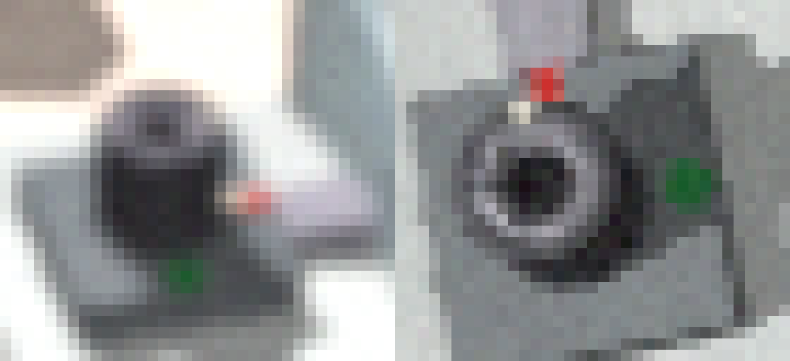

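```bash
python3 -m creep '[[0.0456,0.171,-0.5041,0.5864,0.7059,0.0212,1],[0.0456,0.171,-0.5041,0.5864,0.7059,0.0212,1],[0.0456,0.171,-0.5041,0.5864,0.7059,0.0212,1],[0.0456,0.171,-0.5041,0.5864,0.7059,0.0212,1],[0.0456,0.171,-0.5041,0.5864,0.7059,0.0212,1],[0.0456,0.171,-0.5041,0.5864,0.7059,0.0212,1],[0.0456,0.171,-0.5041,0.5864,0.7059,0.0212,1],[0.0456,0.171,-0.5041,0.5864,0.7059,0.0212,1],[0.0456,0.171,-0.5041,0.5864,0.7059,0.0212,1],[0.0456,0.171,-0.5041,0.5864,0.7059,0.0212,1],[0.0456,0.171,-0.5041,0.5864,0.7059,0.0212,1],[0.0456,0.171,-0.5041,0.5864,0.7059,0.0212,1]]'
python3 - <<'E'
from h import *
print(pose()[2]['joint_pos'].round(1));go(tool(6.8,10),[.5393,-.2492,.225])
E
```

```text
clock: 1.1
tool_pos: [0.4051, 0.1464, 0.2807]
orientation: [-179.9, -10.1, 6.8]
force: [1.5, 0.5, 0.1]
opening: 0.0876
[ 51.8  -8.6 -38.4   8.8 -53.2  40.2]
w [-0.0021 -0.0012  0.0006] d [0.0751 0.4088 0.0221] rows>= 10.0 tcp [ 0.5312 -0.2502  0.2713]
```

```bash
python3 - <<'E'
from h import *
for z in(.036,.05):
  for a in(-4,4,10.5,18):
    u=np.array([np.cos(np.radians(a)),np.sin(np.radians(a))])
    for r in(.0225,.026):
      X=np.r_[np.array([.5885,.2303])+r*u,z];print(z,a,r,((proj('side',X)-[285,160]+.5)*16*.705).round(),((proj('top',X)-[175,168]+.5)*16*.705+[395,0]).round())
E
python3 -m creep '[[0,0,0,0.0751,0.4088,0.0221,1],[0,0,0,0.0751,0.4088,0.0221,1],[0,0,0,0.0751,0.4088,0.0221,1],[0,0,0,0.0751,0.4088,0.0221,1],[0,0,0,0.0751,0.4088,0.0221,1],[0,0,0,0.0751,0.4088,0.0221,1],[0,0,0,0.0751,0.4088,0.0221,1],[0,0,0,0.0751,0.4088,0.0221,1],[0,0,0,0.0751,0.4088,0.0221,1],[0,0,0,0.0751,0.4088,0.0221,1],[0,0,0,0.0751,0.4088,0.0221,1],[0,0,0,0.0751,0.4088,0.0221,1]]'
python3 - <<'E'
from h import *
print(pose()[2]['joint_pos'].round(1));go(tool(6.8,10),[.5393,-.2492,.099])
t=ctrl.snapshot('top');s=ctrl.snapshot('side')
cv2.imwrite('pics/s1.png',s);crop(t,320,120,110,120,5,'pics/t1.png')
crop(s,230,190,150,150,4,'pics/s1.png')
E
```

```text
0.036 -4 0.0225 [232. 205.] [570. 114.]
0.036 -4 0.026 [244. 205.] [571. 100.]
0.036 4 0.0225 [231. 198.] [557. 115.]
0.036 4 0.026 [242. 197.] [556. 100.]
0.036 10.5 0.0225 [229. 193.] [547. 116.]
0.036 10.5 0.026 [240. 191.] [544. 102.]
0.036 18 0.0225 [225. 187.] [535. 120.]
0.036 18 0.026 [236. 184.] [530. 106.]
0.05 -4 0.0225 [235. 169.] [557. 102.]
0.05 -4 0.026 [247. 169.] [558.  87.]
0.05 4 0.0225 [234. 162.] [544. 102.]
0.05 4 0.026 [245. 161.] [543.  88.]
0.05 10.5 0.0225 [231. 157.] [533. 104.]
0.05 10.5 0.026 [243. 155.] [531.  90.]
0.05 18 0.0225 [228. 151.] [521. 107.]
0.05 18 0.026 [238. 148.] [517.  94.]
clock: 2.1
tool_pos: [0.5308, -0.2505, 0.2699]
orientation: [-179.9, -9.9, 6.5]
force: [0.0, 1.1, -0.7]
opening: 0.0869
[ -7.6   9.2 -17.1  -3.1 -54.2 105.8]
w [-0.0014  0.0018 -0.0046] d [-0.021  -0.      0.1228] rows>= 3.0 tcp [ 0.5312 -0.2502  0.1453]
```

View pics/t1.png

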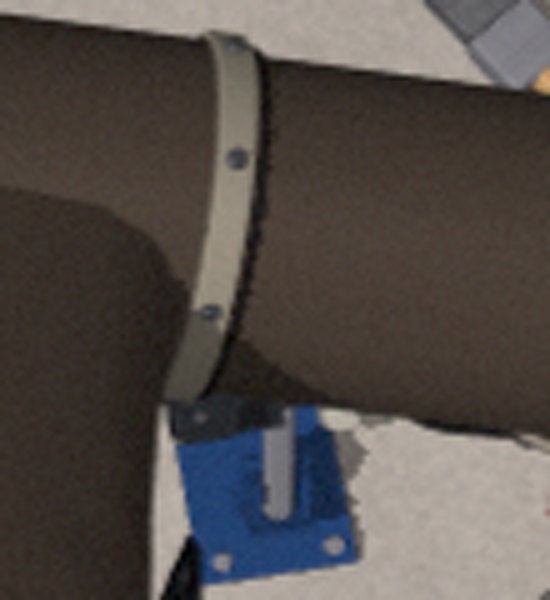

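View pics/s1.png

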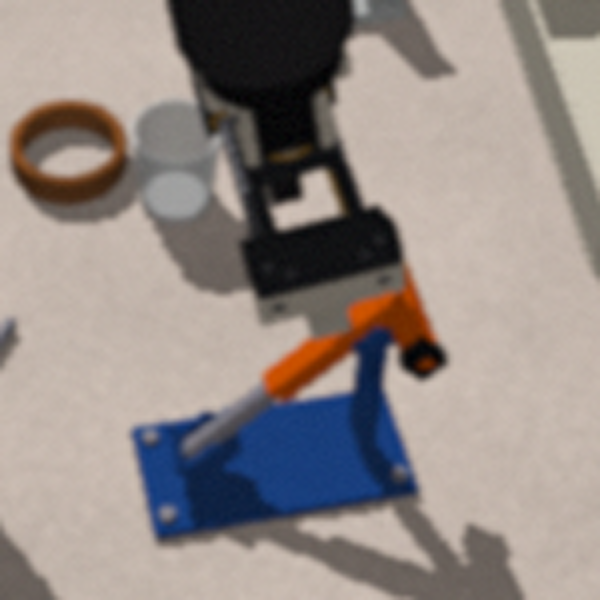

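The arm hides most of the top view. In side, the near finger at (330,300 in the crop) straddles the stem from above, and the tape, cup and rest are clear of it. Descending now.

```bash
python3 -m creep '[[0,0,0,-0.005,0,0.03,1],[0,0,-0.005,-0.011,0,0.06,1],[0,0,-0.005,-0.016,0,0.09,1],[0,0,-0.005,-0.021,0,0.118,1],[0,0,-0.005,-0.021,0,0.123,1],[0,0,-0.005,-0.021,0,0.123,1]]'
python3 - <<'E'
from h import *
go(tool(6.8,10),[.5393,-.2492,.099])
s=ctrl.snapshot('side');crop(s,230,190,150,150,4,'pics/s2.png')
E
```

```text
clock: 2.7
tool_pos: [0.531, -0.2465, 0.1454]
orientation: [-179.9, -9.8, 7.2]
force: [0.2, -0.9, 0.5]
opening: 0.0874
w [-0.0027  0.0028  0.0065] d [-0.0003  0.0037  0.0001] rows>= 0.1 tcp [ 0.5312 -0.2502  0.1453]
```

View pics/s2.png

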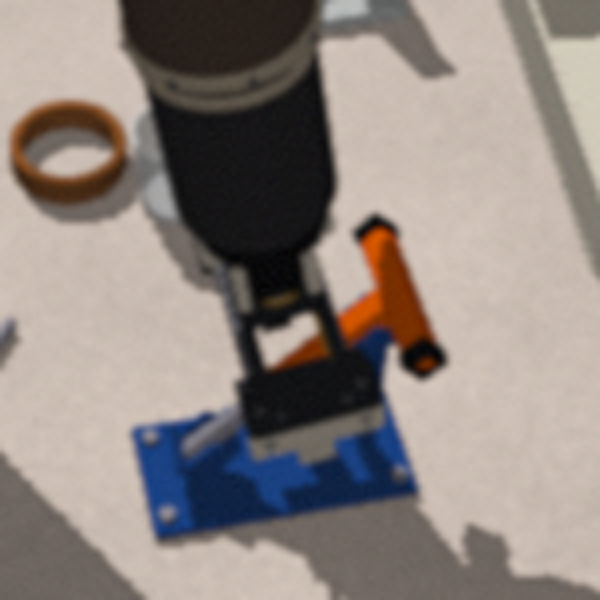

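The fingers straddle the stem in the free region, between the hex and the upright. I'll correct 3.7 mm sideways, then close.

```bash
python3 -m creep '[[0,0,0.006,0,0.0035,0,1],[0,0,0.006,0,0.0035,0,1],[0,0,0.006,0,0.0035,0,0],[0,0,0.006,0,0.0035,0,0],[0,0,0.006,0,0.0035,0,0],[0,0,0.006,0,0.0035,0,0],[0,0,0.006,0,0.0035,0,0],[0,0,0.006,0,0.0035,0,0]]'
python3 - <<'E'
from h import *
o=pose()[2];print(o['opening'],o['force'],o['moment'],o['tool_pos'])
E
```

```text
clock: 3.42
tool_pos: [0.5322, -0.2514, 0.1466]
orientation: [-179.9, -10.0, 6.7]
force: [-0.1, 0.4, 0.2]
opening: 0.053
0.05301054620249288 [-0.07559317  0.40523024  0.2431365 ] [-0.16319311  0.52636869 -0.01700076] [ 0.53219313 -0.25142713  0.14663111]
```

```bash
python3 -m creep '[[0,0,0,0,0,0,0],[0,0,0,0,0,0,0],[0,0,0,0,0,0,0],[0,0,0,0,0,0,0],[0,0,0,0,0,0,0],[0,0,0,0,0,0,0],[0,0,0,0,0,0,0],[0,0,0,0,0,0,0],[0,0,0,0,0,0,0],[0,0,0,0,0,0,0]]'
python3 - <<'E'
from h import *
o=pose()[2];print(o['opening'],o['force'],o['moment'],o['tool_pos'])
s=ctrl.snapshot('side');crop(s,230,190,150,150,4,'pics/s3.png')
E
```

```text
clock: 4.25
tool_pos: [0.5321, -0.2506, 0.1465]
orientation: [-179.9, -10.0, 6.7]
force: [-0.2, 6.2, 2.3]
opening: 0.0176
0.017613278058840914 [-0.21368395  6.18566547  2.30138095] [1.88773545 0.64196713 0.41865495] [ 0.53211351 -0.2505568   0.14647459]
```

View pics/s3.png

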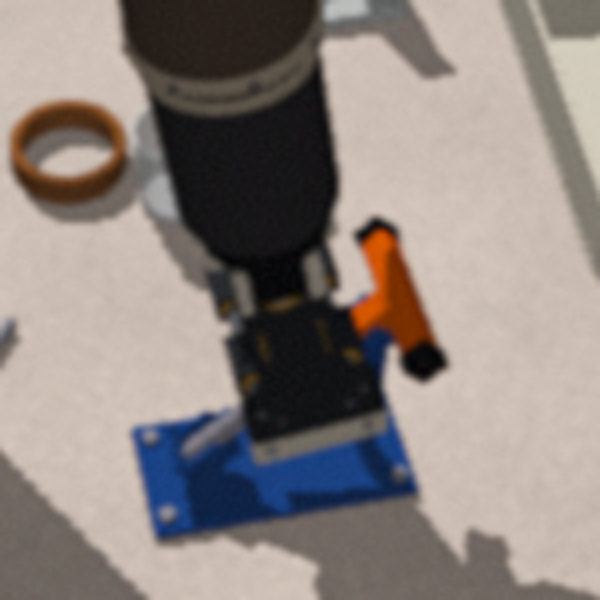

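```bash
python3 -m creep '[[0,0,0,0.0035,0,-0.02,0],[0,0,0,0.009,0,-0.05,0],[0,0,0,0.014,0,-0.08,0],[0,0,0,0.019,0,-0.11,0],[0,0,0,0.0245,0,-0.14,0],[0,0,0,0.0275,0,-0.16,0],[0,0,0,0.0275,0,-0.16,0]]'
python3 - <<'E'
from h import *
o=pose()[2];print(o['opening'],o['force'],o['moment'],o['tool_pos'],o['joint_pos'])
s=ctrl.snapshot('side');crop(s,200,110,190,150,4,'pics/s4.png')
go(tool(8,55),[.589-.092*0,.2303,.26])
E
```

```text
clock: 4.88
tool_pos: [0.5329, -0.2524, 0.3142]
orientation: [179.9, -10.4, 6.8]
force: [1.0, -0.1, -1.9]
opening: 0.0179
0.017865111677029186 [ 1.02739587 -0.13705476 -1.88971947] [-0.18202901  0.51376495 -0.01808214] [ 0.53292072 -0.25236671  0.31418313] [ -7.78799756   7.40418452 -13.41004133  -2.93432319 -59.10368684
 105.85495087]
w [ 0.0118  0.7808 -0.019 ] d [ 0.0691 -0.4713  0.0374] rows>= 11.5 tcp [0.5509 0.2249 0.287 ]
```

View pics/s4.png

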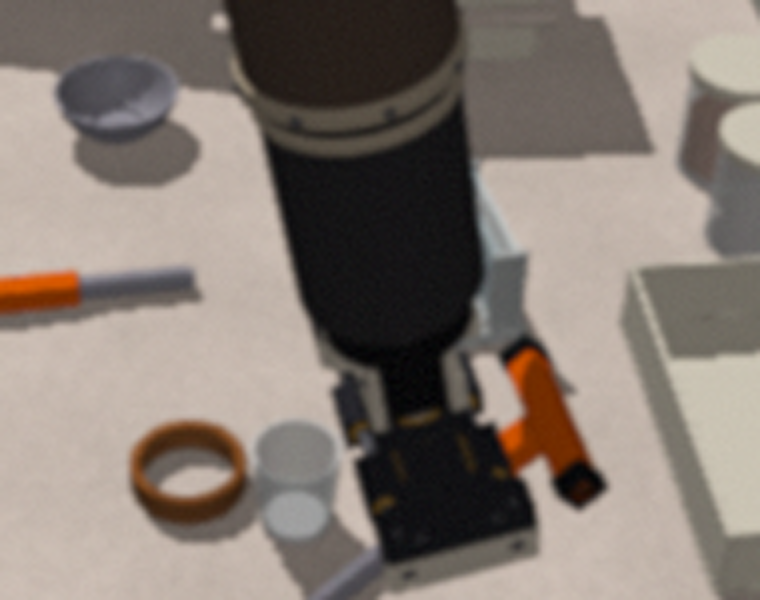

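The key is lifted and firmly gripped, with the crossbar at (555,420) and the hex at (350,570) in the crop. Now swing to above the socket while standing it upright.

```bash
python3 -m creep '[[0.012,0.78,-0.019,0.069,-0.471,0.037,0],[0.012,0.78,-0.019,0.069,-0.471,0.037,0],[0.012,0.78,-0.019,0.069,-0.471,0.037,0],[0.012,0.78,-0.019,0.069,-0.471,0.037,0],[0.012,0.78,-0.019,0.069,-0.471,0.037,0],[0.012,0.78,-0.019,0.069,-0.471,0.037,0],[0.012,0.78,-0.019,0.069,-0.471,0.037,0],[0.012,0.78,-0.019,0.069,-0.471,0.037,0],[0.012,0.78,-0.019,0.069,-0.471,0.037,0],[0.012,0.78,-0.019,0.069,-0.471,0.037,0],[0.012,0.78,-0.019,0.069,-0.471,0.037,0],[0.012,0.78,-0.019,0.069,-0.471,0.037,0]]'
python3 - <<'E'
from h import *
o=pose()[2];print(o['opening'],o['force'],o['joint_pos'].round(1),o['moment'])
go(tool(8,55),[.589,.2303,.26])
E
```

```text
clock: 5.93
tool_pos: [0.5185, 0.03, 0.4305]
orientation: [-179.1, -51.9, 7.9]
force: [2.2, -0.2, -0.6]
opening: 0.0178
0.017847722641760863 [ 2.16142932 -0.209048   -0.57295804] [  9.1 -20.3 -58.3  74.2  -0.1  15. ] [-0.62875411  2.87166533 -0.0724023 ]
w [-0.0135  0.0533 -0.0015] d [-0.0768 -0.1866  0.1377] rows>= 5.9 tcp [0.5509 0.2249 0.287 ]
```

```bash
python3 -m creep '[[-0.0135,0.053,0,-0.077,-0.187,0.138,0],[-0.0135,0.053,0,-0.077,-0.187,0.138,0],[-0.0135,0.053,0,-0.077,-0.187,0.138,0],[-0.0135,0.053,0,-0.077,-0.187,0.138,0],[-0.0135,0.053,0,-0.077,-0.187,0.138,0],[-0.0135,0.053,0,-0.077,-0.187,0.138,0],[-0.0135,0.053,0,-0.077,-0.187,0.138,0],[-0.0135,0.053,0,-0.077,-0.187,0.138,0]]'
python3 - <<'E'
from h import *
o=pose()[2];print(o['opening'],o['force'],o['joint_pos'].round(1),o['moment'])
go(tool(8,55),[.589,.2303,.26])
for n in('side','top'): cv2.imwrite(f'pics/{n}5.png',ctrl.snapshot(n))
E
```

```text
clock: 6.6
tool_pos: [0.5096, 0.2228, 0.407]
orientation: [178.6, -51.5, 8.0]
force: [0.3, -0.1, -2.1]
opening: 0.018
0.017956556309904774 [ 0.2897337  -0.09687106 -2.09824102] [ 33.2 -13.1 -56.9  95.5 -20.8 -22.3] [-0.37157239  3.19851996  0.02152475]
w [0.0235 0.0615 0.001 ] d [-0.0683  0.0011  0.1071] rows>= 3.0 tcp [0.5509 0.2249 0.287 ]
```

View pics/side5.png

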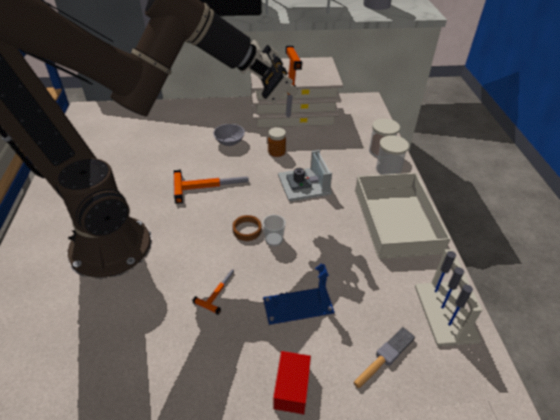

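View pics/top5.png

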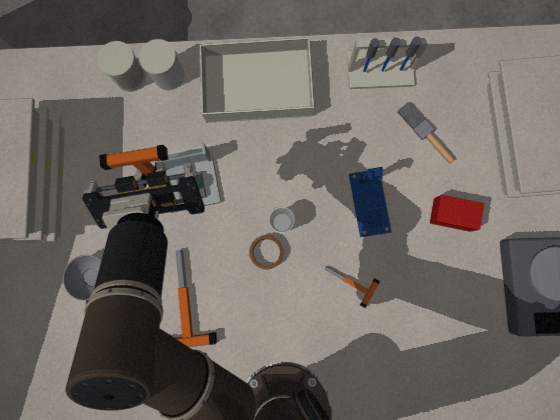

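The pictures show the arm stuck: the key is held above the separator (top (135,160)), but joint 4 sits on its 95.5° limit. I'll fit a simple kinematic model to the recorded poses to choose which 60° option of the hex is reachable.

```bash
cat > kin.py <<'E'
import numpy as np
from scipy.spatial.transform import Rotation as Ro
from scipy.optimize import least_squares
LO=np.array([-176.03,-82.01,-58.28,-173.87,-174.79,-.11]);
LO=np.array([-176.03,-82.01,-58.28,-173.87,-174.79,-173.66]);HI=np.array([176.03,121.73,71.71,95.51,-.11,173.66])
def rot(a,d): return Ro.from_euler(a,d,degrees=True).as_matrix()
def fk(q,p,s):
    # p: a1,d1,L2,a3,d4,d6,y
    a1,d1,L2,a3,d4,d6,yo=p
    R=rot('z',q[0]);P=np.array([0,0,d1])+R@[a1,yo,0]
    R=R@rot('y',q[1]);P=P+R@[0,0,L2]
    R=R@rot('y',-q[2]);P=P+R@[d4,0,a3]
    R=R@rot('x',s[0]*q[3])@rot('y',-q[4]);P=P+R@[d6,0,0]
    R=R@rot('x',s[1]*q[5])
    return R,P   # tool z = R x-axis
D=[([84.345,20.546,.682,0,-70.136,-16.507],[.2545,.6248,.2912],[179.9,0,-22.17]),
([51.8,-8.6,-38.4,8.8,-53.2,40.2],[.4051,.1464,.2807],[-179.9,-10.1,6.8]),
([-7.6,9.2,-17.1,-3.1,-54.2,105.8],[.5308,-.2505,.2699],[-179.9,-9.9,6.5]),
([-7.788,7.404,-13.41,-2.934,-59.10,105.855],[.5329,-.2524,.3142],[179.9,-10.4,6.8]),
([9.1,-20.3,-58.3,74.2,-.1,15.],[.5185,.03,.4305],[-179.1,-51.9,7.9]),
([33.2,-13.1,-56.9,95.5,-20.8,-22.3],[.5096,.2228,.407],[178.6,-51.5,8.0])]
def fit():
    best=None
    for s in((1,1),(1,-1),(-1,1),(-1,-1)):
        def f(p): return np.concatenate([fk(q,p,s)[1]-np.array(x) for q,x,_ in D])
        r=least_squares(f,[.0,.3,.4,.0,.4,.15,0])
        if best is None or r.cost<best[0]: best=(r.cost,r.x,s,r.fun)
    return best
if __name__=='__main__':
    c,p,s,fu=fit();print(c,p.round(4),s,(fu.reshape(-1,3)*1000).round(1))
    for q,x,e in D:
        R=fk(q,p,s)[0];T=Ro.from_euler('xyz',e,degrees=True).as_matrix();print((R.T@T).round(2).tolist())
E
python3 kin.py
```

```text
0.015078427547876009 [ 0.4729  0.0158  0.5472  0.0277 -0.0522  0.3044 -0.1732] (1, 1) [[ -20.5  -19.7  -23.6]
 [ -52.1   82.4   26.5]
 [  15.7  -10.6   34.2]
 [  -5.5   -8.   -10.6]
 [   1.3 -121.6  -35. ]
 [ -19.4   19.6    8.5]]
[[-0.0, -0.0, 1.0], [-0.84, 0.54, 0.0], [-0.54, -0.84, -0.0]]
[[-0.17, -0.17, 0.97], [0.03, -0.98, -0.17], [0.98, 0.0, 0.17]]
[[-0.02, 0.08, 1.0], [0.88, 0.47, -0.02], [-0.47, 0.88, -0.08]]
[[-0.02, 0.08, 1.0], [0.88, 0.48, -0.02], [-0.48, 0.87, -0.08]]
[[0.0, -0.0, 1.0], [1.0, -0.03, -0.0], [0.03, 1.0, 0.0]]
[[-0.19, -0.64, 0.75], [0.86, -0.47, -0.19], [0.47, 0.61, 0.64]]
```

```bash
python3 - <<'E'
s=open('kin.py').read()
s=s.replace("a1,d1,L2,a3,d4,d6,yo=p","a1,d1,L2,a3,d4,d6,yo,ph=p").replace("rot('z',q[0])","rot('z',q[0]+100*ph)").replace("[.0,.3,.4,.0,.4,.15,0]","[.0,.3,.4,.0,.4,.15,0,-.16]")
open('kin.py','w').write(s)
E
python3 kin.py
```

```text
0.013736643123838519 [ 0.3121  0.0534  0.542   0.0682 -0.0106  0.3584 -0.3538  0.2051] (1, 1) [[ -44.7  -35.8  -21.1]
 [ -18.4   46.3   20.1]
 [  18.5   -2.7   31.1]
 [  -3.6   -6.9   -8.4]
 [  38.6 -119.6  -29.4]
 [ -43.    28.9    7.6]]
[[-0.0, -0.0, 1.0], [-0.59, 0.8, 0.0], [-0.8, -0.59, -0.0]]
[[-0.23, -0.16, 0.96], [-0.31, -0.92, -0.23], [0.92, -0.35, 0.16]]
[[-0.0, 0.03, 1.0], [0.99, 0.13, -0.0], [-0.13, 0.99, -0.03]]
[[-0.0, 0.02, 1.0], [0.99, 0.15, -0.0], [-0.15, 0.99, -0.02]]
[[-0.03, -0.28, 0.96], [0.97, -0.24, -0.04], [0.24, 0.93, 0.28]]
[[-0.34, -0.76, 0.55], [0.74, -0.58, -0.34], [0.58, 0.29, 0.76]]
```

```bash
python3 - <<'E'
s=open('kin.py').read()
s=s.replace("a1,yo,0]","a1,0,0]").replace("R=R@rot('x',s[0]*q[3])@rot('y',-q[4]);P=P+R@[d6,0,0]","R=R@rot('x',s[0]*q[3]);P=P+R@[0,yo,0]\n    R=R@rot('y',-q[4]);P=P+R@[d6,0,0]").replace("100*ph","0*ph")
open('kin.py','w').write(s)
E
python3 kin.py
```

```text
6.133241932073955e-07 [-1.600e-03  1.989e-01  6.032e-01  1.000e-04  4.646e-01  3.142e-01
 -1.918e-01 -1.600e-01] (-1, 1) [[ 0.1  0.3  0.5]
 [ 0.3  0.  -0.1]
 [-0.4  0.4 -0.2]
 [-0.   0.1 -0.3]
 [-0.2 -0.4  0. ]
 [ 0.2  0.1  0.1]]
[[-0.0, -0.0, 1.0], [-0.84, 0.54, 0.0], [-0.54, -0.84, -0.0]]
[[0.0, -0.0, 1.0], [-0.17, -0.99, -0.0], [0.99, -0.17, -0.0]]
[[-0.0, -0.0, 1.0], [0.85, 0.52, 0.0], [-0.52, 0.85, 0.0]]
[[0.0, -0.0, 1.0], [0.85, 0.53, -0.0], [-0.53, 0.85, 0.0]]
[[0.0, 0.0, 1.0], [-0.87, -0.5, 0.0], [0.5, -0.87, 0.0]]
[[-0.0, -0.0, 1.0], [-0.71, 0.7, 0.0], [-0.7, -0.71, -0.0]]
```

The model fits to under 0.6 mm. Now I'll search for reachable wrist configurations for each 60° option.

```bash
cat >> kin.py <<'E'
P=[-.0016,.1989,.6032,.0001,.4646,.3142,-.1918,0]
def FK(q):
    R,p=fk(q,P,(-1,-1));return R@C,p
C=np.eye(3)
_R0=fk(D[0][0],P,(-1,-1))[0];C=_R0.T@Ro.from_euler('xyz',D[0][2],degrees=True).as_matrix();C=np.array(C).round(2)
C=np.linalg.svd(C)[0]@np.linalg.svd(C)[2]
def IK(Rt,pt,q0):
    def f(q):
        R,p=FK(q);return np.r_[(p-pt)*5,Ro.from_matrix(R.T@Rt).as_rotvec()]
    r=least_squares(f,np.clip(q0,LO+.01,HI-.01),bounds=(LO,HI),x_scale=50);return r.x,np.abs(r.fun).max()
E
python3 - <<'E'
from kin import *
from h import tool
for q,x,e in D: 
    R,p=FK(q);print(np.degrees(np.linalg.norm(Ro.from_matrix(R.T@Ro.from_euler('xyz',e,degrees=True).as_matrix()).as_rotvec())).round(2),end=' ')
print()
rng=np.random.default_rng(0)
for k in(0,60,120,180,-120,-60):
    Rt=tool(8+k,55)
    for z in(.26,.128):
        pt=np.array([.589,.2303,z])-Rt[:,2]*.047
        S=set()
        for i in range(40):
            q,e=IK(Rt,pt,rng.uniform(LO,HI))
            if e<1e-3:S.add(tuple(q.round(0)))
        print(k,z,sorted(S)[:6])
E
```

```text
0.1 0.08 0.1 0.03 0.1 0.12 
0 0.26 []
0 0.128 [(np.float64(0.0), np.float64(15.0), np.float64(-53.0), np.float64(-168.0), np.float64(-33.0), np.float64(-95.0))]
60 0.26 []
60 0.128 [(np.float64(2.0), np.float64(21.0), np.float64(-16.0), np.float64(-71.0), np.float64(-52.0), np.float64(-157.0))]
120 0.26 [(np.float64(9.0), np.float64(34.0), np.float64(22.0), np.float64(-48.0), np.float64(-106.0), np.float64(-153.0))]
120 0.128 [(np.float64(10.0), np.float64(41.0), np.float64(17.0), np.float64(-47.0), np.float64(-97.0), np.float64(-144.0))]
180 0.26 [(np.float64(28.0), np.float64(49.0), np.float64(42.0), np.float64(-23.0), np.float64(-134.0), np.float64(-119.0))]
180 0.128 [(np.float64(28.0), np.float64(54.0), np.float64(35.0), np.float64(-20.0), np.float64(-122.0), np.float64(-113.0))]
-120 0.26 [(np.float64(48.0), np.float64(43.0), np.float64(14.0), np.float64(18.0), np.float64(-113.0), np.float64(-71.0))]
-120 0.128 [(np.float64(48.0), np.float64(49.0), np.float64(9.0), np.float64(17.0), np.float64(-102.0), np.float64(-75.0))]
-60 0.26 [(np.float64(59.0), np.float64(21.0), np.float64(-34.0), np.float64(53.0), np.float64(-73.0), np.float64(-56.0))]
-60 0.128 [(np.float64(58.0), np.float64(30.0), np.float64(-41.0), np.float64(60.0), np.float64(-63.0), np.float64(-70.0))]
```

Run:
```python
from kin import *
from h import *
yaw=-52;Rt=tool(yaw,55);u=np.array([np.cos(np.radians(yaw)),np.sin(np.radians(yaw)),0])
g=np.array([.5885,.2303,.24])-.0033*u
go(Rt,g,.0468)
R,p,o=pose();pt=g-Rt[:,2]*.0468
w=Ro.from_matrix(R.T@Rt).as_rotvec();q=o['joint_pos']
for a in np.linspace(0,1,10):
    q,e=IK(R@Ro.from_rotvec(w*a).as_matrix(),p+(pt-p)*a,q);print(a.round(2),q.round(0),round(e,4))
g[2]=.1304;pt=g-Rt[:,2]*.0468;print(IK(Rt,pt,q))
```

```text
w [-0.8167  0.049   0.6285] d [-0.0728 -0.0353  0.1318] rows>= 8.3 tcp [0.5629 0.2631 0.2668]
0.0 [ 33. -13. -57.  95. -21. -22.] 0.0
0.11 [ 39. -10. -57.  92. -30. -28.] 0.0
0.22 [ 44.  -6. -56.  88. -38. -34.] 0.0
0.33 [ 49.  -2. -55.  84. -45. -39.] 0.0
0.44 [ 53.   2. -53.  79. -51. -43.] 0.0
0.56 [ 55.   6. -50.  73. -56. -47.] 0.0
0.67 [ 57.  10. -47.  68. -60. -51.] 0.0
0.78 [ 59.  14. -44.  63. -64. -54.] 0.0
0.89 [ 59.  18. -40.  58. -68. -56.] 0.0
1.0 [ 60.  22. -35.  54. -71. -58.] 0.0
(array([ 58.16953742,  29.97884327, -40.72131721,  59.32240599,
       -63.38508706, -69.69521237]), np.float64(1.2031318945365128e-10))
```

```bash
python3 -m creep '[[-0.1,0.006,0.08,0,0,0,0],[-0.2,0.012,0.16,0,0,0,0],[-0.3,0.018,0.23,0,0,0,0],[-0.3,0.018,0.23,0,0,0,0]]'
python3 - <<'E'
from h import *
yaw=-52;Rt=tool(yaw,55);u=np.array([np.cos(np.radians(yaw)),np.sin(np.radians(yaw)),0])
g=np.array([.5885,.2303,.24])-.0033*u
go(Rt,g,.0468);print(pose()[2]['joint_pos'].round(0))
E
```

```text
clock: 7.03
tool_pos: [0.5101, 0.222, 0.4087]
orientation: [178.4, -53.0, -13.9]
force: [-1.1, 2.3, -2.0]
opening: 0.0181
w [-0.5104  0.0278  0.3912] d [-0.0884 -0.056   0.1168] rows>= 5.2 tcp [0.5629 0.2631 0.2668]
[ 56.  -6. -51.  72. -53. -32.]
```

Shifts are relative to the pose actually reached. Carry on with the full move.

```bash
python3 -m creep '[[-0.09,0.005,0.065,-0.015,-0.009,0.02,0],[-0.17,0.01,0.13,-0.03,-0.019,0.039,0],[-0.255,0.014,0.195,-0.044,-0.028,0.058,0],[-0.34,0.019,0.26,-0.059,-0.037,0.078,0],[-0.425,0.024,0.325,-0.074,-0.047,0.097,0],[-0.51,0.028,0.391,-0.088,-0.056,0.117,0],[-0.51,0.028,0.391,-0.088,-0.056,0.117,0],[-0.51,0.028,0.391,-0.088,-0.056,0.117,0]]'
python3 - <<'E'
from h import *
yaw=-52;Rt=tool(yaw,55);u=np.array([np.cos(np.radians(yaw)),np.sin(np.radians(yaw)),0])
g=np.array([.5885,.2303,.24])-.0033*u
go(Rt,g,.0468);print(pose()[2]['joint_pos'].round(0))
s=ctrl.snapshot('side');t=ctrl.snapshot('top');cv2.imwrite('pics/side6.png',s);cv2.imwrite('pics/top6.png',t)
crop(s,230,50,130,150,4,'pics/s6.png');crop(t,110,80,130,140,4,'pics/t6.png')
E
```

```text
clock: 7.7
tool_pos: [0.5643, 0.263, 0.264]
orientation: [179.5, -55.0, -51.3]
force: [0.2, -1.1, -2.1]
opening: 0.0177
w [-0.002  -0.0003  0.0073] d [ 0.0017  0.0011 -0.0024] rows>= 0.1 tcp [0.5629 0.2631 0.2668]
[ 59.  22. -36.  54. -71. -58.]
```

View pics/s6.png

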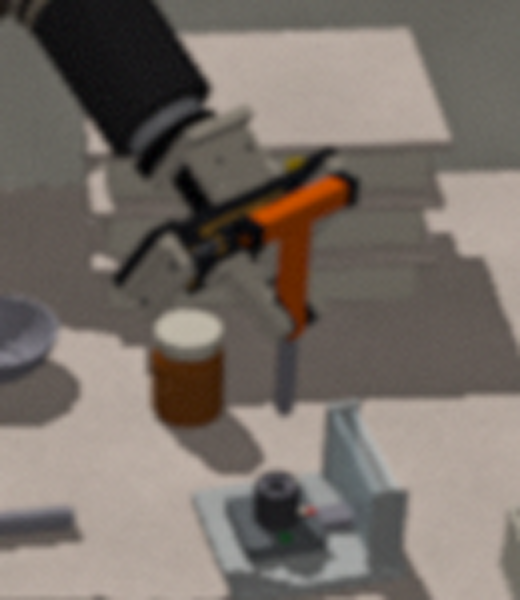

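View pics/t6.png

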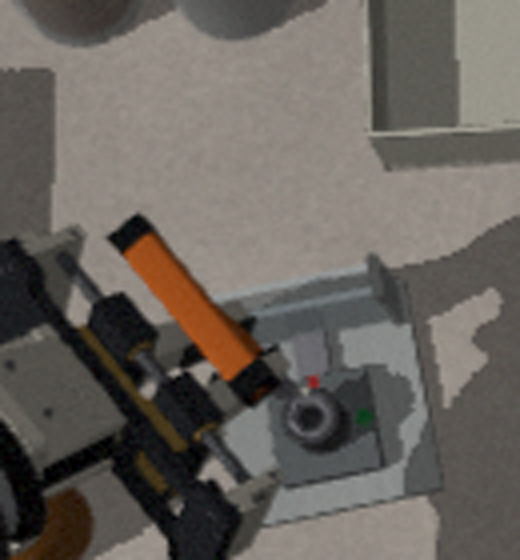

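The key hangs upright above the socket, with the tip at (285,410) in the side crop and the bar from (130,232) to (262,384) in the top crop. I'll check where axis and tip actually are.

```bash
cat >> h.py <<'E'
def keypose():
    """expected key from gripper pose (grip geometry from pick)"""
    R,p,o=pose();g=p+R[:,2]*.0468
    a=np.radians(45+10); # tool x/z vs key: key z = tool rotated
    kz=R[:,0]*np.sin(a)-R[:,2]*np.cos(a);kx=R[:,0]*np.cos(a)+R[:,2]*np.sin(a);ky=np.cross(kz,kx)
    return g+kx*.0033-kz*.0964,kx,ky,kz
E
python3 - <<'E'
from h import *
t0,kx,ky,kz=keypose();print('tip',t0.round(4),'kz',kz.round(3),'kx',kx.round(3))
S=lambda x,y:np.array([230+x/4-.375,50+y/4-.375]);T=lambda x,y:np.array([110+x/4-.375,80+y/4-.375])
b=t0+.181*kz
def sp(X):return ((proj('side',X)-[230,50]+.375)*4).round(),((proj('top',X)-[110,80]+.375)*4).round()
for n,X in(('tip',t0),('z80',t0+.08*kz),('bar',b),('bar+',b+.0475*ky),('bar-',b-.0475*ky)):print(n,X.round(3),sp(X))
e1=two(S(248,235),T(262,383));e2=two(S(346,188),T(131,233));print(e1,e2,(e1[0]+e2[0])/2,np.linalg.norm(e1[0]-e2[0]),np.degrees(np.arctan2(*(e2[0]-e1[0])[[1,0]])))
# side hex column edges by profile, unsaturated
s=cv2.imread('pics/side6.png')
for y in range(136,155,2):
    print(y,s[y,292:312].max(1))
E
```

```text
tip [0.5897 0.2297 0.145 ] kz [-0.001 -0.002  1.   ] kx [ 0.621 -0.784 -0.001]
tip [0.59  0.23  0.145] (array([283., 408.]), array([280., 389.]))
z80 [0.59  0.23  0.225] (array([288., 323.]), array([245., 358.]))
bar [0.59  0.229 0.326] (array([295., 207.]), array([192., 312.]))
bar+ [0.627 0.259 0.326] (array([340., 184.]), array([135., 243.]))
bar- [0.552 0.2   0.326] (array([248., 230.]), array([250., 382.]))
(array([0.55178954, 0.19425893, 0.32492947]), np.float64(0.0005383122015081933)) (array([0.63298661, 0.26269978, 0.32083339]), np.float64(0.0011923349835012418)) [0.59238808 0.22847936 0.32288143] 0.10627271964852239 40.12747452259084
136 [ 99 100 101 103 102 100  93  77  67  65  62  67  80  96  97  99  97  99
  99 100]
138 [ 97 100  98  98  99 100  96  78  66  67  67  66  82  94  97  96  97  99
  98  99]
140 [ 99  99 100  97  99  98  92  76  67  68  65  69  84  96  96  97  95  97
  99  98]
142 [ 98  97  97 101  99  99  87  72  67  67  66  70  85  97  98  99  97  97
  97  97]
144 [ 98  98 100  99  98  99  89  73  66  66  66  70  87  98  98  97  96  98
  97  97]
146 [ 97 100  98  96  99  96  87  73  66  67  67  73  88  96  99  98  97  99
  97  97]
148 [97 97 96 97 94 92 80 66 65 64 66 75 91 94 95 94 95 94 96 96]
150 [101 100 101 105 117 120  95  72  63  63  73  97 121 132 129 131 129 128
 128 123]
152 [172 170 170 173 178 174 151 107  74  72  98 142 171 182 182 182 181 182
 174 144]
154 [183 182 180 182 181 179 178 164 150 150 162 174 178 178 179 182 182 180
 168 129]
```

Run:
```python
from h import *
for f,n,(x0,y0,x1,y1) in(('side0','side',(290,163,310,186)),('top0','top',(179,174,197,196)),('top6','top',(179,174,197,196))):
    g=cv2.imread(f'pics/{f}.png').max(2);print(f);print(g[y0:y1,x0:x1])
```

```text
side0
[[100 100  99  96 101 128 162 178 179 180 180 181 182 181 181 181 180 181
  181 172]
 [ 99  97  97  97  97 121 156 176 180 181 179 181 181 179 182 180 181 181
  182 173]
 [ 99  97  95  96 106 132 163 178 181 181 179 183 183 183 179 180 183 182
  184 175]
 [ 96  95  98 107 129 154 171 173 171 173 176 179 182 181 180 180 182 184
  184 172]
 [101 100 108 129 152 163 157 149 143 141 143 154 164 175 178 177 177 178
  177 166]
 [131 131 137 153 155 139 114  97  91  90  94 107 126 149 164 168 168 164
  163 151]
 [166 164 166 158 136 104  85  75  67  68  71  79  96 118 142 155 156 157
  154 147]
 [172 172 164 144 111  92  85  68  58  58  66  82  94 105 119 137 150 152
  153 152]
 [163 161 151 119  90  90  80  62  46  44  58  79  94  88  90 116 140 150
  152 152]
 [154 152 139 104  74  74  73  65  60  55  60  74  82  72  67  96 127 143
  152 152]
 [141 135 120  87  56  50  63  69  74  74  69  66  63  52  55  85 118 137
  149 154]
 [114 109 100  70  42  33  42  52  58  58  53  49  44  34  49  80 109 131
  146 154]
 [ 97  97  89  62  39  27  29  35  36  35  33  30  27  30  51  82 100 120

[... 3473 characters left out ...]
 83  70  52  34  25  29]
 [ 86  83  70  59  94 113  61  53  56  67  83  88  77  52  40  26  24  29]
 [ 84  82  63  58  59  83  99  91  96 106  99  71  56  53  27  23  26  34]
 [ 84  87  86  69  63  54  53  65  78  72  64  57  44  26  28  29  26  32]
 [ 90  90  88  83  70  68  60  54  55  56  50  41  23  28  28  24  32  44]
 [ 89  87  85  88  87  79  51  37  37  32  28  25  25  24  27  34  57  65]
 [ 89  88  86  88  87  88  83  60  43  38  37  29  32  29  42  56  89  88]
 [ 85  86  88  89  87  88  86  82  71  70  59  59  69  71  84  87  85  90]
 [ 87  87  89  90  90  90  85  87  87  90  89  86  88  89  91  85  86  88]
 [ 97  86  90  88  91  87  88  88  89  87  89  90  88  87  87  90  88  87]]
```

```bash
cat >> h.py <<'E'
def tod(v): 
    R,p,o=pose();print('d',(R.T@np.asarray(v)).round(4))
E
python3 - <<'E'
from h import *
t,kx,ky,kz=keypose();print(t)
tod(np.array([.587,.230,.075])-t);tod([0,0,-.01])
E
```

```text
[0.58966732 0.22967996 0.14495282]
d [-0.0584  0.002   0.0386]
d [-0.0082  0.      0.0057]
```

```bash
python3 -m creep '[[0,0,0,-0.015,0.001,0.01,0],[0,0,0,-0.03,0.002,0.02,0],[0,0,0,-0.045,0.002,0.03,0],[0,0,0,-0.0584,0.002,0.0386,0],[0,0,0,-0.0584,0.002,0.0386,0],[0,0,0,-0.0584,0.002,0.0386,0]]'
python3 - <<'E'
from h import *
t,kx,ky,kz=keypose();print(t,kz,np.degrees(np.arctan2(kx[1],kx[0])))
s=ctrl.snapshot('side');g=ctrl.snapshot('top');cv2.imwrite('pics/side7.png',s);cv2.imwrite('pics/top7.png',g)
a=cv2.resize(s[100:200,260:340],None,fx=5,fy=5,interpolation=cv2.INTER_CUBIC);b=cv2.resize(g[130:210,150:220],None,fx=5,fy=5,interpolation=cv2.INTER_CUBIC)
b=cv2.copyMakeBorder(b,0,100,0,0,cv2.BORDER_CONSTANT);cv2.imwrite('pics/c7.png',np.hstack([a,b]))
print(s[152:170:2,288:312].max(2))
tod(np.array([.587,.230,.05])-t);
E
```

```text
clock: 8.3
tool_pos: [0.561, 0.2625, 0.2006]
orientation: [-179.5, -54.9, -52.0]
force: [0.2, -0.2, -1.6]
opening: 0.0177
[0.58716051 0.23036376 0.07728917] [-0.00270115 -0.00387925  0.99998883] -51.614310461683935
[[162 173 174 175 174 173 169 151 132 103  80  70  67  88 135 172 183 184
  184 184 183 184 177 146]
 [127 155 178 184 185 184 186 185 172 133  88  68  68  85 133 168 180 181
  183 182 184 185 172 132]
 [100 106 126 156 177 185 186 184 172 135  84  69  67  91 144 174 182 183
  183 183 184 180 163 126]
 [102 100  99 105 131 164 184 188 177 133  82  67  64  98 155 182 187 184
  185 184 185 181 162 122]
 [103 102 101 100 105 127 158 181 176 131  79  65  69 101 157 183 188 186
  187 187 186 178 152 115]
 [101 100 102 104 101 101 119 151 160 123  77  64  68 107 158 183 187 187
  187 185 185 177 145 105]
 [103 105 103 102 102 100 103 115 126 101  71  63  73 114 162 185 188 187
  186 187 187 177 144 107]
 [101 101 100  97 102 111 136 153 145 109  74  65  78 122 167 184 188 185
  189 188 189 177 139  99]
 [136 134 136 135 143 160 159 142 113  83  67  68  68  86 124 154 171 174
  173 172 169 154 124  95]]
d [-0.0222  0.0005  0.0158]
```

View pics/c7.png

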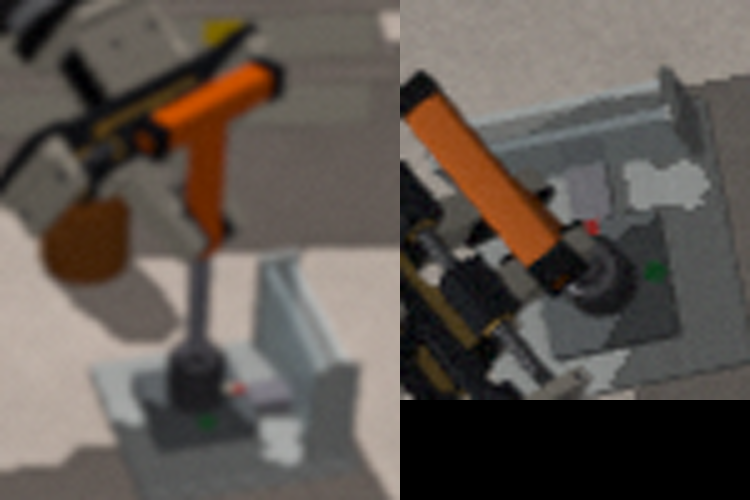

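In side, the hex column (centre col 298.9) is aligned with the screw head (298.8), with the tip just above the mouth. Lowering into the socket.

```bash
python3 -m creep '[[0,0,0,-0.007,0,0.005,0],[0,0,0,-0.0145,0,0.0105,0],[0,0,0,-0.022,0,0.0158,0],[0,0,0,-0.022,0,0.0158,0],[0,0,0,-0.022,0,0.0158,0]]'
python3 - <<'E'
from h import *
t,kx,ky,kz=keypose();print(t,kz,np.degrees(np.arctan2(kx[1],kx[0])),pose()[2]['force'],pose()[2]['moment'])
tod(np.array([.587,.230,.035])-t);tod([0,0,-.01])
E
```

```text
clock: 8.82
tool_pos: [0.5616, 0.2638, 0.1706]
orientation: [-179.8, -54.9, -51.8]
force: [2.6, 2.5, -5.0]
opening: 0.018
[0.58757236 0.23147682 0.0472595 ] [-0.00101665 -0.00247356  0.99999642] -51.5863419558174 [ 2.57960986  2.48545443 -4.9783377 ] [3.93052123 1.8242501  0.97705016]
d [-0.0096  0.0014  0.0077]
d [-0.0082  0.      0.0057]
```

```bash
python3 -m creep '[[0,0,0,-0.004,0,0.003,0],[0,0,0,-0.008,0,0.006,0],[0,0,0,-0.009,0,0.0065,0],[0,0,0,-0.009,0,0.0065,0]]'
python3 - <<'E'
from h import *
t,kx,ky,kz=keypose();print(t,kz,np.degrees(np.arctan2(kx[1],kx[0])),pose()[2]['force'],pose()[2]['moment'])
tod([0,0,-.01])
E
```

```text
clock: 9.15
tool_pos: [0.5617, 0.2636, 0.1602]
orientation: [-179.7, -54.9, -51.9]
force: [3.8, 2.7, -3.3]
opening: 0.0181
[0.58780456 0.23135099 0.03691927] [-0.00195171 -0.0026842   0.99999449] -51.59512631527403 [ 3.75161872  2.66263062 -3.32840742] [3.84953177 1.32097871 1.43391487]
d [-0.0082  0.      0.0057]
```

```bash
python3 -m creep '[[0,0,0,-0.0016,0,0.0011,0],[0,0,0,-0.0032,0,0.0022,0],[0,0,0,-0.0032,0,0.0022,0]]'
python3 - <<'E'
from h import *
t,kx,ky,kz=keypose();print(t,kz,pose()[2]['force'],pose()[2]['moment'])
s=ctrl.snapshot('side');crop(s,240,90,120,120,5,'pics/s8.png')
E
```

```text
clock: 9.4
tool_pos: [0.5618, 0.2636, 0.1573]
orientation: [-179.6, -55.0, -51.9]
force: [0.8, 4.3, 4.4]
opening: 0.0177
[0.58807019 0.23122645 0.03406873] [-0.0033813  -0.00216883  0.99999193] [0.79940351 4.25949145 4.38248393] [2.35528799 0.80451532 0.96127974]
```

View pics/s8.png

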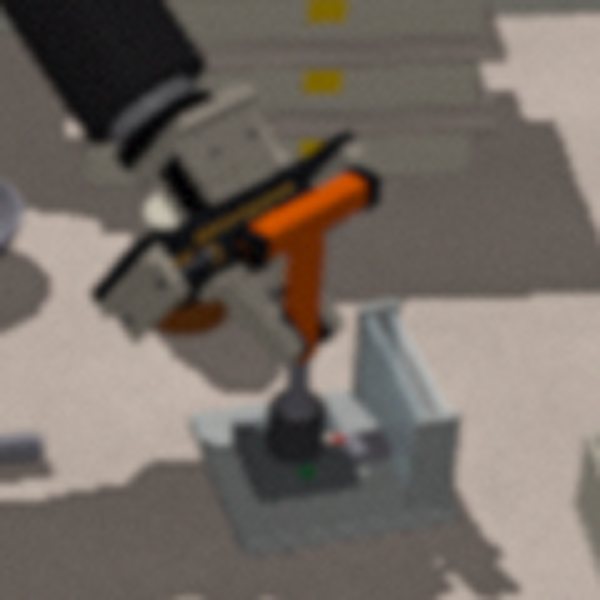

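The key has gone in and touched the floor: estimated tip z 0.0341, and Fz changed from -3.3 to +4.4. In side the hex is sunk in the screw head at (295,390). Releasing.

```bash
python3 -m creep '[[0,0,0,0,0,0,0.3],[0,0,0,0,0,0,0.6],[0,0,0,0,0,0,1],[0,0,0,0,0,0,1],[0,0,0,0,0,0,1],[0,0,0,0,0,0,1],[0,0,0,0,0,0,1],[0,0,0,0,0,0,1],[0,0,0,0,0,0,1]]'; python3 -m creep '[[0,0,0,0,0,-0.02,1],[0,0,0,0,0,-0.05,1],[0,0,0,0,0,-0.08,1],[0,0,0,0,0,-0.11,1],[0,0,0,0,0,-0.14,1],[0,0,0,0,0,-0.14,1],[0,0,0,0,0,-0.14,1]]'
python3 - <<'E'
from h import *
print(pose()[2]['joint_pos'].round(0),pose()[2]['force'])
s=ctrl.snapshot('side');g=ctrl.snapshot('top');cv2.imwrite('pics/side9.png',s);cv2.imwrite('pics/top9.png',g)
crop(s,240,80,120,120,5,'pics/s9.png');crop(g,90,90,150,120,5,'pics/t9.png')
E
```

```text
clock: 10.2
tool_pos: [0.5615, 0.2631, 0.1565]
orientation: [-179.7, -55.0, -51.9]
force: [-0.7, -0.2, 0.9]
opening: 0.0721
clock: 10.78
tool_pos: [0.4896, 0.3546, 0.2376]
orientation: [-179.5, -54.9, -51.9]
force: [0.2, 0.4, -0.8]
opening: 0.0875
[ 71.  26. -31.  45. -75. -63.] [ 0.18420504  0.43511228 -0.75561563]
```

View pics/s9.png

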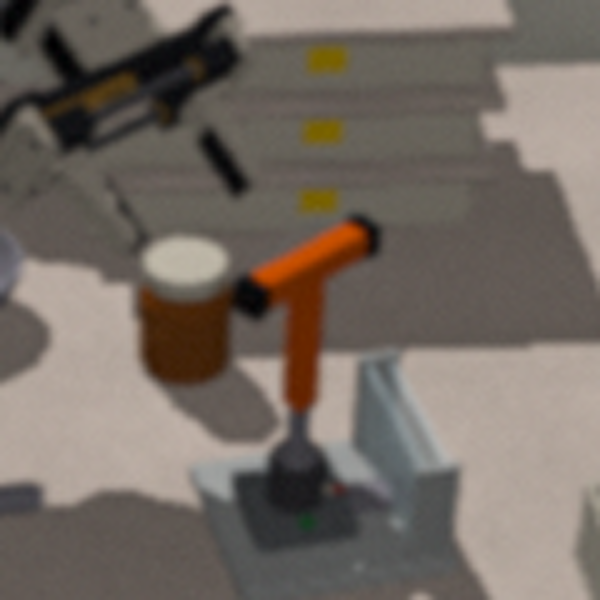

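View pics/t9.png

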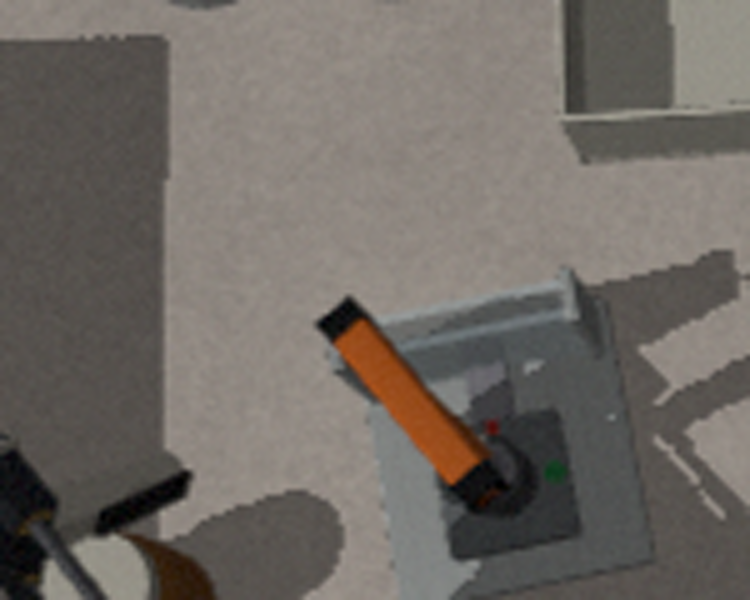

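The key stands alone. Bar caps are at (250,295) and (366,236) in the side crop, (340,318) and (480,487) in the top crop. Next I'll measure the bar centre, its height and yaw, for "home" and the next grip.

Run:
```python
from h import *
S=lambda x,y:np.array([240+x/5-.4,80+y/5-.4]);T=lambda x,y:np.array([90+x/5-.4,90+y/5-.4])
a=two(S(250,295),T(478,484));b=two(S(365,237),T(342,319));print(a,b);c=(a[0]+b[0])/2;d=b[0]-a[0]
print('centre',c,'len',np.linalg.norm(d),'yaw y',np.degrees(np.arctan2(d[1],d[0])))
# orange region centroid in top + minAreaRect
g=cv2.imread('pics/top9.png');h=cv2.cvtColor(g,cv2.COLOR_BGR2HSV);m=cv2.inRange(h,(3,150,60),(18,255,255));m[:140]=0;m[200:]=0;m[:,:145]=0;m[:,200:]=0
cn=max(cv2.findContours(m,0,2)[0],key=cv2.contourArea);r=cv2.minAreaRect(cn);print(r);B=cv2.boxPoints(r);Q=[plane('top',p,.225) for p in B]
print('top-face centre',plane('top',r[0],.225),[ (np.linalg.norm(Q[i]-Q[i-1]).round(4),np.degrees(np.arctan2(*(Q[i]-Q[i-1])[[1,0]])).round(1)) for i in range(4)])
for X in([.5882,.230,.215],[.5882,.230,.225]):print(proj('side',X),proj('top',X))
```

```text
(array([0.5501362 , 0.19916312, 0.21777453]), np.float64(0.0009465794326778381)) (array([0.62956996, 0.26228962, 0.21440451]), np.float64(0.001177176143288589))
centre [0.58985308 0.23072637 0.21608952] len 0.10151863830173569 yaw y 38.47438406447926
((170.89366149902344, 169.7330322265625), (37.53514099121094, 10.022823333740234), 47.72631072998047)
top-face centre [0.58835176 0.22973172 0.225     ] [(np.float64(0.0872), np.float64(41.1)), (np.float64(0.0225), np.float64(-48.2)), (np.float64(0.0873), np.float64(-139.1)), (np.float64(0.0223), np.float64(131.4))]
[300.96886634 133.09470641] [171.95163947 170.81386969]
[301.13029175 130.36347881] [170.77480745 169.80347755]
```

Bar height is 0.216 against the 0.215 expected when home. Centre is (0.589,0.230) and the bar's y axis is at about 40°. So step 1 looks met. Now I'll plan the move to grip the crossbar from straight above, tool yaw 39.5.

Run:
```python
from kin import *
from h import *
R,p,o=pose();q=o['joint_pos']
def seg(R,p,Rt,pt,q,n=8):
    w=Ro.from_matrix(R.T@Rt).as_rotvec();print('w',w.round(3),'d',(R.T@(pt-p)).round(4))
    for a in np.linspace(0,1,n)[1:]:
        q,e=IK(R@Ro.from_rotvec(w*a).as_matrix(),p+(pt-p)*a,q)
        print(a.round(2),q.round(0),round(e,4))
    return Rt,pt,q
R1=tool(-20,15);s=seg(R,p,R1,np.array([.53,.30,.40]),q)
s=seg(*s[:2],tool(39.5,0),np.array([.589,.230,.38]),s[2])
s=seg(*s[:2],tool(39.5,0),np.array([.589,.230,.2625]),s[2],3)
s=seg(*s[:2],tool(0,0),np.array([.589,.230,.2625]),s[2],3)
s=seg(*s[:2],tool(-40,0),np.array([.589,.230,.2625]),s[2],3)
s=seg(*s[:2],tool(-80,0),np.array([.589,.230,.2625]),s[2],3)
```

```text
w [ 0.321 -0.68  -0.463] d [ 0.1717  0.0008 -0.04  ]
0.14 [ 70.  22. -32.  45. -72. -55.] 0.0
0.29 [ 68.  18. -31.  43. -69. -46.] 0.0
0.43 [ 66.  14. -30.  40. -66. -37.] 0.0
0.57 [ 64.  11. -27.  35. -65. -26.] 0.0
0.71 [ 62.   9. -23.  29. -64. -14.] 0.0
0.86 [ 59.   7. -17.  23. -66.  -2.] 0.0
1.0 [ 55.   7. -11.  16. -69.  10.] 0.0
w [ 0.136 -0.238 -1.032] d [0.0715 0.0456 0.0399]
0.14 [ 53.   7. -10.  13. -69.  22.] 0.0
0.29 [ 50.   8.  -8.  10. -69.  34.] 0.0
0.43 [ 48.   9.  -6.   8. -70.  46.] 0.0
0.57 [ 45.  10.  -4.   5. -72.  57.] 0.0
0.71 [ 43.  11.  -2.   3. -74.  69.] 0.0
0.86 [ 41.  13.   1.   1. -76.  80.] 0.0
1.0 [ 39.  14.   3.  -0. -79.  91.] 0.0
w [0. 0. 0.] d [ 0.     -0.      0.1175]
0.5 [ 39.  16.  -2.  -0. -72.  91.] 0.0
1.0 [ 39.  18.  -7.  -0. -65.  91.] 0.0
w [ 0.    -0.     0.689] d [0. 0. 0.]
0.5 [ 39.  18.  -7.   0. -65.  71.] 0.0
1.0 [ 39.  18.  -7.   0. -65.  51.] 0.0
w [ 0.    -0.     0.698] d [0. 0. 0.]
0.5 [ 39.  18.  -7.   0. -65.  31.] 0.0
1.0 [ 39.  18.  -7.  -0. -65.  11.] 0.0
w [-0.    -0.     0.698] d [0. 0. 0.]
0.5 [ 39.  18.  -7.  -0. -65.  -9.] 0.0
1.0 [ 39.  18.  -7.  -0. -65. -29.] 0.0
```

```bash
python3 -m creep '[[0,0,0,0.03,0,-0.02,1],[0.04,-0.09,-0.06,0.055,0,-0.03,1],[0.08,-0.18,-0.12,0.075,0,-0.035,1],[0.12,-0.27,-0.18,0.095,0,-0.04,1],[0.17,-0.36,-0.24,0.115,0,-0.04,1],[0.21,-0.45,-0.3,0.135,0,-0.04,1],[0.25,-0.53,-0.36,0.155,0,-0.04,1],[0.29,-0.61,-0.42,0.172,0,-0.04,1],[0.32,-0.68,-0.463,0.172,0,-0.04,1],[0.32,-0.68,-0.463,0.172,0,-0.04,1]]'
python3 - <<'E'
from h import *
go(tool(39.5,0),[.589,.230,.38-.0468],.0468)
E
```

```text
clock: 11.72
tool_pos: [0.5322, 0.2987, 0.4026]
orientation: [-179.7, -14.8, -20.2]
force: [-0.4, 0.8, -0.2]
opening: 0.0877
w [ 0.1304 -0.2377 -1.0353] d [0.0686 0.045  0.0414] rows>= 8.6 tcp [0.589 0.23  0.38 ]
```

```bash
python3 -m creep '[[0.015,-0.026,-0.114,0.0076,0.005,0.0046,1],[0.029,-0.053,-0.23,0.015,0.01,0.009,1],[0.043,-0.079,-0.345,0.023,0.015,0.014,1],[0.058,-0.106,-0.46,0.03,0.02,0.018,1],[0.072,-0.132,-0.575,0.038,0.025,0.023,1],[0.087,-0.158,-0.69,0.046,0.03,0.028,1],[0.101,-0.185,-0.805,0.053,0.035,0.032,1],[0.116,-0.211,-0.92,0.061,0.04,0.037,1],[0.13,-0.238,-1.035,0.0686,0.045,0.0414,1],[0.13,-0.238,-1.035,0.0686,0.045,0.0414,1],[0.13,-0.238,-1.035,0.0686,0.045,0.0414,1]]'
python3 - <<'E'
from h import *
go(tool(39.5,0),[.589,.230,.216],.0468)
s=ctrl.snapshot('side');crop(s,220,50,140,140,4,'pics/s10.png')
E
```

```text
clock: 12.63
tool_pos: [0.588, 0.2308, 0.3762]
orientation: [179.6, 0.4, 39.2]
force: [-0.3, 0.6, 0.7]
opening: 0.0876
w [ 0.0067  0.0075 -0.0047] d [0.0011 0.0005 0.1134] rows>= 2.7 tcp [0.589  0.23   0.2628]
```

View pics/s10.png

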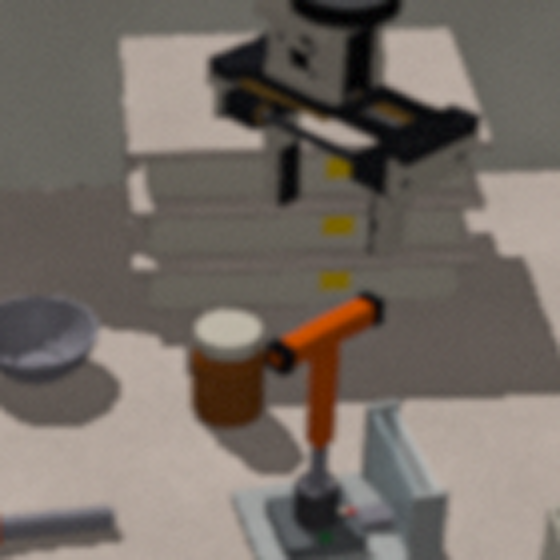

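The fingers, at (288,170) and (385,215) in the crop, straddle the bar line from above. The key still stands. Going down.

```bash
python3 -m creep '[[0,0,0,0,0,0.03,1],[0.005,0.006,0,0.001,0,0.06,1],[0.006,0.007,-0.004,0.001,0.0005,0.09,1],[0.006,0.007,-0.004,0.001,0.0005,0.11,1],[0.006,0.007,-0.004,0.001,0.0005,0.113,1],[0.006,0.007,-0.004,0.001,0.0005,0.113,1]]'
python3 - <<'E'
from h import *
go(tool(39.5,0),[.589,.230,.216],.0468)
E
```

```text
clock: 13.18
tool_pos: [0.588, 0.2315, 0.2645]
orientation: [180.0, -0.0, 39.7]
force: [-0.5, 0.1, 0.2]
opening: 0.0879
w [ 0.0001 -0.0008  0.0039] d [-0.0002  0.0018  0.0017] rows>= 0.1 tcp [0.589  0.23   0.2628]
```

```bash
python3 -m creep '[[0,0,0,0,0.0015,0.001,1],[0,0,0,0,0.0015,0.001,0.3],[0,0,0,0,0.0015,0.001,0],[0,0,0,0,0.0015,0.001,0],[0,0,0,0,0.0015,0.001,0],[0,0,0,0,0.0015,0.001,0],[0,0,0,0,0.0015,0.001,0],[0,0,0,0,0.0015,0.001,0],[0,0,0,0,0.0015,0.001,0],[0,0,0,0,0.0015,0.001,0],[0,0,0,0,0.0015,0.001,0],[0,0,0,0,0.0015,0.001,0]]';python3 -m creep '[[0,0,0,0,0,0,0],[0,0,0,0,0,0,0],[0,0,0,0,0,0,0],[0,0,0,0,0,0,0],[0,0,0,0,0,0,0]]'
python3 - <<'E'
from h import *
o=pose()[2];print(o['force'],o['moment'],o['opening'])
s=ctrl.snapshot('side');crop(s,220,50,140,140,4,'pics/s11.png')
E
```

```text
clock: 14.18
tool_pos: [0.5898, 0.2306, 0.2645]
orientation: [-180.0, -0.2, 39.8]
force: [-0.1, 0.8, 0.4]
opening: 0.0196
clock: 14.6
tool_pos: [0.5898, 0.2306, 0.2645]
orientation: [-180.0, -0.2, 39.8]
force: [-1.1, -0.1, 0.1]
opening: 0.0197
[-1.10162304 -0.10565661  0.10753153] [ 0.22890521  0.26961396 -0.00914828] 0.01972435954812923
```

View pics/s11.png

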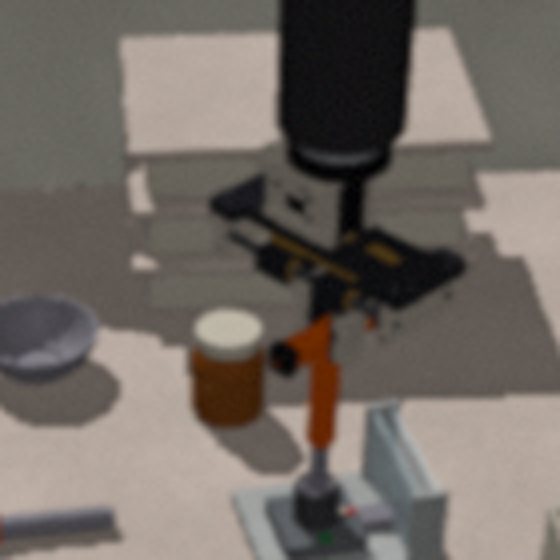

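The bar is gripped (19.7 mm opening) and the key is upright. Turning clockwise, which is +wz about the downward tool z.

```bash
python3 -m creep '[[0,0,0.07,0,0,0.0005,0],[0,0,0.14,0,0,0.0005,0],[0,0,0.21,0,0,0.0005,0],[0,0,0.28,0,0,0.0005,0],[0,0,0.35,0,0,0.0005,0],[0,0,0.42,0,0,0.0005,0],[0,0,0.49,0,0,0.0005,0],[0,0,0.56,0,0,0.0005,0],[0,0,0.56,0,0,0.0005,0]]'
python3 - <<'E'
from h import *
o=pose()[2];print(o['force'],o['moment'],o['opening'],o['tool_pos'])
s=ctrl.snapshot('side');t=ctrl.snapshot('top');crop(s,260,110,80,90,6,'pics/s12.png');crop(t,130,130,100,80,6,'pics/t12.png')
E
```

```text
clock: 15.4
tool_pos: [0.5899, 0.2306, 0.2645]
orientation: [-179.9, -0.2, 7.6]
force: [-1.9, -0.3, 2.6]
opening: 0.0202
[-1.88446828 -0.25318246  2.56325422] [0.164996   0.40966586 0.02556983] 0.020172978176319654 [0.58993513 0.23061858 0.26445304]
```

View pics/s12.png

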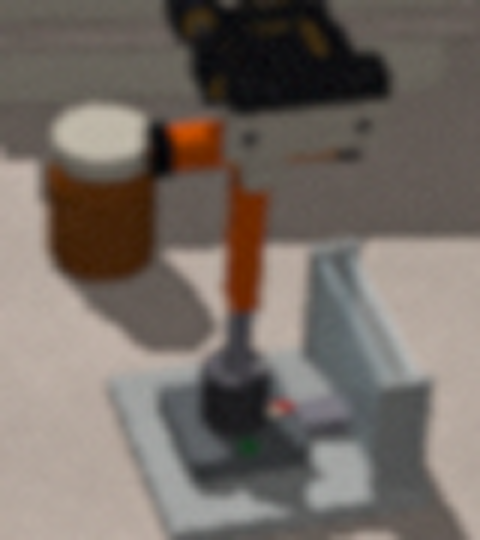

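The key has followed the turn. The white pointer at (270,410) in the crop has moved only a little clockwise so far because the play is taken up first. Continuing.

```bash
python3 -m creep '[[0,0,0.08,0,0,0,0],[0,0,0.16,0,0,0,0],[0,0,0.24,0,0,0,0],[0,0,0.32,0,0,0,0],[0,0,0.4,0,0,0,0],[0,0,0.48,0,0,0,0],[0,0,0.56,0,0,0,0],[0,0,0.64,0,0,0,0],[0,0,0.7,0,0,0,0],[0,0,0.7,0,0,0,0]]'
python3 - <<'E'
from h import *
o=pose()[2];print(o['force'],o['moment'],o['opening'],o['tool_pos'])
s=ctrl.snapshot('side');t=ctrl.snapshot('top');cv2.imwrite('pics/side13.png',s);crop(s,260,110,80,90,6,'pics/s13.png');crop(t,130,130,100,80,6,'pics/t13.png')
E
```

```text
clock: 16.33
tool_pos: [0.5897, 0.2302, 0.2644]
orientation: [-179.8, -0.0, -32.4]
force: [-2.3, -1.4, 5.6]
opening: 0.0199
[-2.25412443 -1.43225611  5.6259025 ] [-0.39001538  1.06709668  0.08346401] 0.019882196310754312 [0.58967417 0.23024283 0.26439709]
```

View pics/s13.png

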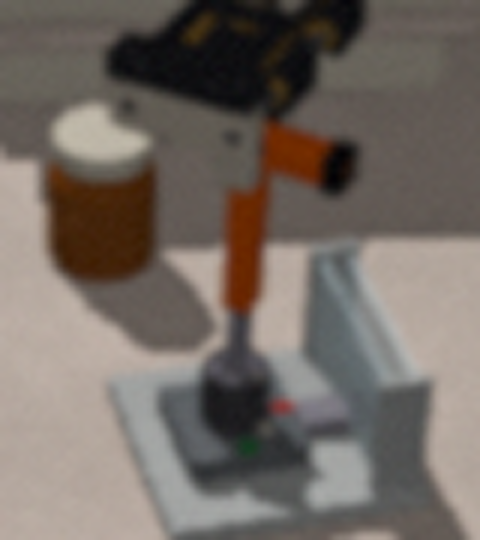

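View pics/t13.png

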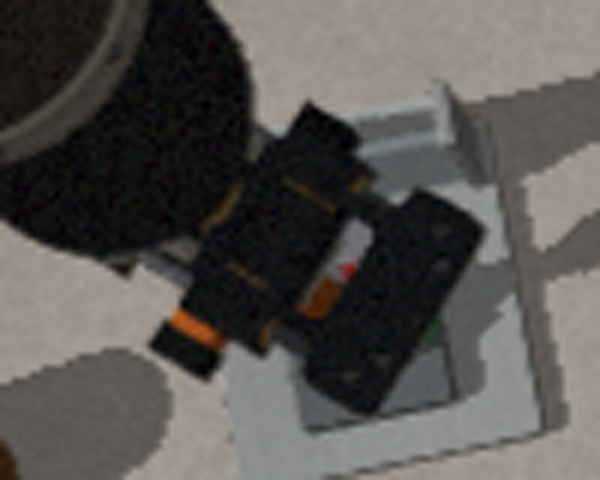

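The pointer is now at (265,430), between red and green. Continue.

```bash
python3 -m creep '[[0,0,0.08,0,0,0,0],[0,0,0.16,0,0,0,0],[0,0,0.24,0,0,0,0],[0,0,0.32,0,0,0,0],[0,0,0.4,0,0,0,0],[0,0,0.45,0,0,0,0],[0,0,0.45,0,0,0,0]]'
python3 - <<'E'
from h import *
o=pose()[2];print(o['force'],o['moment'],o['opening'],o['tool_pos'])
s=ctrl.snapshot('side');cv2.imwrite('pics/side14.png',s);crop(s,260,110,80,90,6,'pics/s14.png')
E
```

```text
clock: 17.02
tool_pos: [0.5895, 0.2302, 0.2644]
orientation: [-179.8, 0.1, -58.2]
force: [-4.1, -1.6, 6.9]
opening: 0.0199
[-4.05071037 -1.64337803  6.88692164] [-0.47564171  1.70442003  0.04264599] 0.019878447668898753 [0.58952905 0.23021163 0.26438209]
```

View pics/s14.png

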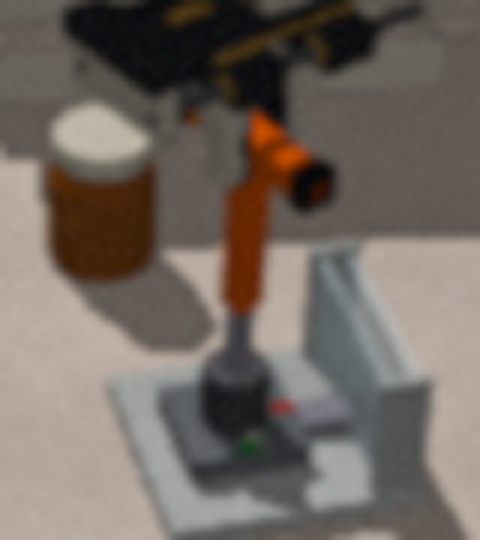

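The pointer is nearly at green, (255,435). I'll ease on until the stop is felt in the moment.

```bash
python3 -m creep '[[0,0,0.05,0,0,0,0],[0,0,0.1,0,0,0,0],[0,0,0.15,0,0,0,0],[0,0,0.15,0,0,0,0]]'
python3 - <<'E'
from h import *
o=pose()[2];print(o['force'],o['moment'],o['opening'],o['tau'][5])
E
python3 -m creep '[[0,0,0.05,0,0,0,0],[0,0,0.1,0,0,0,0],[0,0,0.1,0,0,0,0]]'
python3 - <<'E'
from h import *
o=pose()[2];print(o['force'],o['moment'],o['opening'],o['tau'][5])
s=ctrl.snapshot('side');cv2.imwrite('pics/side15.png',s);crop(s,260,110,80,90,6,'pics/s15.png')
E
```

```text
clock: 17.4
tool_pos: [0.5894, 0.2302, 0.2644]
orientation: [-179.9, 0.1, -66.7]
force: [-3.7, -1.4, 7.5]
opening: 0.0195
[-3.65716721 -1.40439889  7.47692716] [-0.48598715  1.89091837  0.07376346] 0.019542631375354953 -0.9524719789624214
clock: 17.65
tool_pos: [0.5894, 0.2303, 0.2643]
orientation: [-179.9, 0.1, -72.5]
force: [-3.1, -0.1, 6.5]
opening: 0.0194
[-3.10357197 -0.11679895  6.4568285 ] [-0.39826601  1.83348025  0.15144292] 0.019399338127857334 -1.0337280482053757
```

View pics/s15.png

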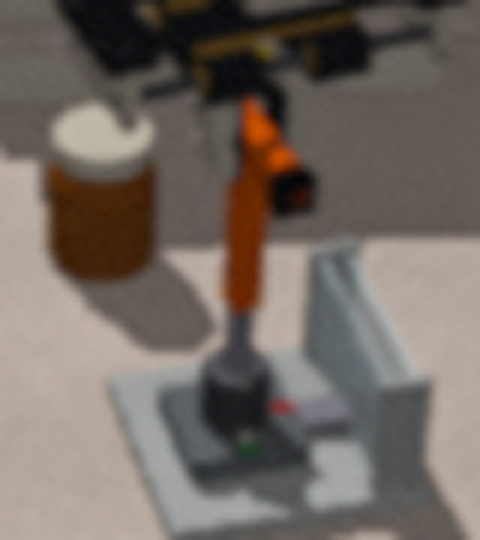

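```bash
python3 -m creep '[[0,0,0.05,0,0,0,0],[0,0,0.1,0,0,0,0],[0,0,0.1,0,0,0,0],[0,0,0.1,0,0,0,0]]'
python3 - <<'E'
from h import *
o=pose()[2];print(o['force'],o['moment'],o['opening'],o['tau'][5])
E
python3 -m creep '[[0,0,0.05,0,0,0,0],[0,0,0.08,0,0,0,0],[0,0,0.08,0,0,0,0],[0,0,0.08,0,0,0,0]]'
python3 - <<'E'
from h import *
o=pose()[2];print(o['force'],o['moment'],o['opening'],o['tau'][5])
s=ctrl.snapshot('side');cv2.imwrite('pics/side16.png',s);crop(s,280,155,40,40,14,'pics/s16.png')
E
```

```text
clock: 18.03
tool_pos: [0.5894, 0.2303, 0.2643]
orientation: [-179.9, 0.1, -78.0]
force: [-3.8, -1.2, 6.5]
opening: 0.0201
[-3.76865482 -1.22166954  6.45064377] [-0.27703476  1.88025156  0.15311628] 0.020099531395239657 -0.35790382884442806
clock: 18.37
tool_pos: [0.5894, 0.2303, 0.2643]
orientation: [-179.9, 0.1, -82.6]
force: [-4.7, -0.8, 6.6]
opening: 0.02
[-4.6951108  -0.81969791  6.57499978] [-0.19974424  1.95486789  0.18903337] 0.01995549305993641 -0.2844582684338093
```

View pics/s16.png

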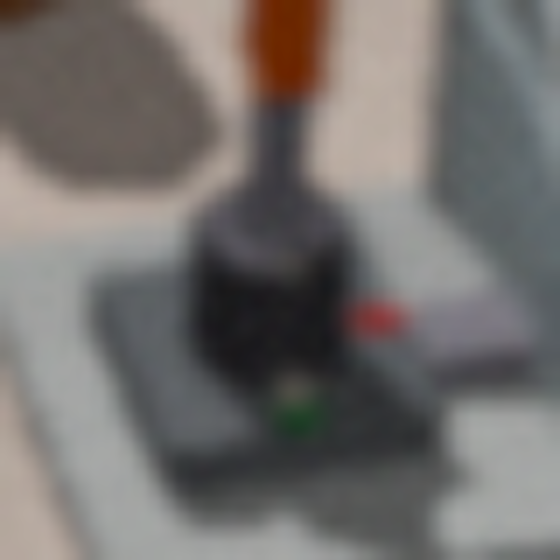

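Run:
```python
from h import *
S=lambda x,y:np.array([280+x/14-.46,155+y/14-.46])
c=np.array([.5887,.2301])
for f in('side15','side16'):
    s=cv2.imread(f'pics/{f}.png').astype(int);print(f);print(s[179:188,294:308].min(2)); print((s[...,1]-s[...,2])[179:188,294:308])
for z in(.034,.038):
  for n,q in(('white',(293,385)),('green',(297,408)),('red',(375,320))):
    v=plane('side',S(*q),z)[:2]-c;print(z,n,np.linalg.norm(v).round(4),np.degrees(np.arctan2(v[1],v[0])).round(1))
```

```text
side15
[[41 27 26 27 26 27 29 25 25 29 42 66 81 87]
 [52 34 27 27 30 29 33 30 29 30 41 56 74 85]
 [68 51 34 30 29 38 45 47 40 39 41 50 58 74]
 [86 68 49 40 39 50 62 64 55 51 47 44 50 62]
 [93 86 70 58 49 53 64 62 52 48 48 51 48 51]
 [92 94 86 71 58 45 45 42 39 42 48 48 46 46]
 [95 94 88 80 61 45 37 32 35 45 48 50 50 49]
 [88 83 76 68 60 49 44 44 47 47 48 52 47 47]
 [61 64 57 55 52 51 50 48 49 52 50 52 55 56]]
[[  0  -1  -2  -1  -3  -1  -1  -3   0   1  -3 -10 -12 -12]
 [  0   0  -2  -1  -1   1   0   0   0  -1   2   4   3   6]
 [  2   0  -1  -1   0  -1  -2  -1   0   1   2   3   4   4]
 [  4   1   2   1   0   0  -2   0   1   2   2   3   2   2]
 [  3   3   3   1   1   5   6   7  10   7   3  -1  -1   2]
 [  4   3   4   3   4  11  21  24  24  11   5   1   3   4]
 [  4   3   6   2   3  10  19  27  19   9   3   2   2   2]
 [  3   3   2   3   2   4   9   9   6   3   3   2   2   2]
 [  3   2   3   2   2   1   2   2   2   2   2   3   2   1]]
side16
[[41 29 26 26 25 31 27 26 28 26 43 65 78 86]
 [48 32 25 25 28 30 33 30 28 30 40 57 73 85]
 [69 48 33 29 30 39 47 47 38 37 39 51 57 72]
 [84 71 52 40
[... 232 characters left out ...]
48 49 49 51 51 54 54 57]]
[[  0   0  -2  -1  -1   0  -1  -1   0   0  -3 -10 -15 -10]
 [  2  -1  -2  -1  -2   0  -1  -1  -1   1   2   4   4   3]
 [  2   1  -1   0  -2   0  -2  -2  -2  -1   1   3   3   5]
 [  3   2   1  -1   1   1  -2  -1   2   1   2   1   2   1]
 [  4   3   1   2   3   5   5   7  11   7   3   1   1   3]
 [  4   3   2   2   5  11  21  27  23  11   4   1   3   1]
 [  3   3   2   3   1  10  21  28  20  10   1   4   1   3]
 [  4   4   1   2   2   5   8   9   7   4   4   2   1   1]
 [  3   3   3   2   1   2   3   1   2   1   1   2   2   0]]
0.034 white 0.0209 -77.9
0.034 green 0.0292 -81.5
0.034 red 0.0271 4.8
0.038 white 0.0253 -81.8
0.038 green 0.0337 -83.9
0.038 red 0.0263 -5.4
```

```bash
python3 -m creep '[[0,0,0.05,0,0,0,0],[0,0,0.1,0,0,0,0],[0,0,0.1,0,0,0,0],[0,0,0.1,0,0,0,0]]'
python3 - <<'E'
from h import *
o=pose()[2];print(o['force'],o['moment'],o['opening'],o['tau'][5])
s=ctrl.snapshot('side');cv2.imwrite('pics/side17.png',s);crop(s,270,110,60,80,7,'pics/s17.png')
print(s[179:188,294:308].min(2))
E
```

```text
clock: 18.75
tool_pos: [0.5893, 0.2303, 0.2643]
orientation: [-179.9, 0.1, -88.3]
force: [-3.5, -0.9, 6.5]
opening: 0.0197
[-3.54315457 -0.92407432  6.5009381 ] [-0.11827983  2.11435826  0.07492252] 0.019657066370762817 -0.23551597259938717
[[38 27 25 28 26 30 26 24 25 29 41 63 80 85]
 [52 33 26 29 28 28 30 31 28 31 40 57 74 83]
 [67 48 33 30 33 39 46 49 40 39 42 48 61 72]
 [83 70 52 37 39 47 65 66 55 45 48 47 51 61]
 [92 87 70 55 48 51 63 62 53 44 47 48 47 51]
 [96 93 85 73 56 45 44 41 37 46 50 49 49 48]
 [96 94 88 76 62 45 35 33 36 42 49 52 51 46]
 [88 85 77 70 60 48 46 43 45 48 48 51 47 48]
 [63 60 58 54 51 50 50 49 50 52 52 55 55 57]]
```

View pics/s17.png

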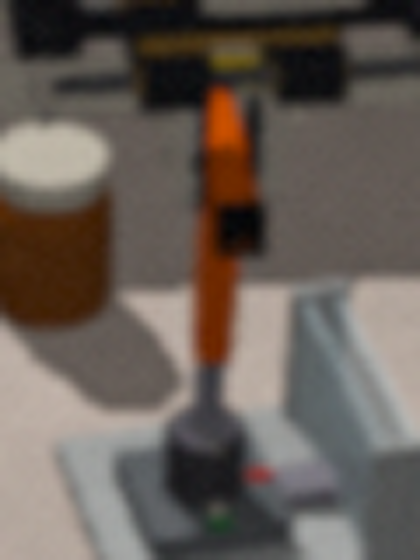

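The white pointer has been pixel-identical over the last 16° of tool turn and lies at the green mark, so the screw is on its stop and the pads are slipping. Releasing and lifting straight off.

```bash
python3 -m creep '[[0,0,-0.05,0,0,0,0],[0,0,-0.05,0,0,0,0.2],[0,0,-0.05,0,0,0,0.6],[0,0,-0.05,0,0,0,1],[0,0,-0.05,0,0,0,1],[0,0,-0.05,0,0,0,1],[0,0,-0.05,0,0,0,1],[0,0,-0.05,0,0,0,1],[0,0,-0.05,0,0,0,1],[0,0,-0.05,0,0,0,1],[0,0,-0.05,0,0,0,1]]'; python3 -m creep '[[0,0,0,0,0,-0.02,1],[0,0,0,0,0,-0.05,1],[0,0,0,0,0,-0.08,1],[0,0,0,0,0,-0.11,1],[0,0,0,0,0,-0.14,1],[0,0,0,0,0,-0.14,1]]'
python3 - <<'E'
from h import *
s=ctrl.snapshot('side');g=ctrl.snapshot('top');cv2.imwrite('pics/side18.png',s);cv2.imwrite('pics/top18.png',g);crop(s,250,80,100,110,5,'pics/s18.png')
E
```

```text
clock: 19.72
tool_pos: [0.5898, 0.2306, 0.264]
orientation: [-179.9, 0.1, -85.7]
force: [1.1, 0.3, -0.1]
opening: 0.0744
clock: 20.22
tool_pos: [0.5911, 0.2303, 0.4114]
orientation: [-179.3, 0.3, -85.6]
force: [0.4, 0.4, 0.9]
opening: 0.0877
```

View pics/s18.png

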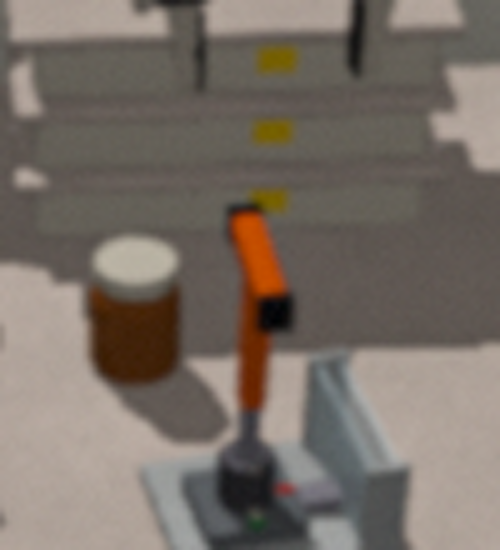

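View pics/top18.png

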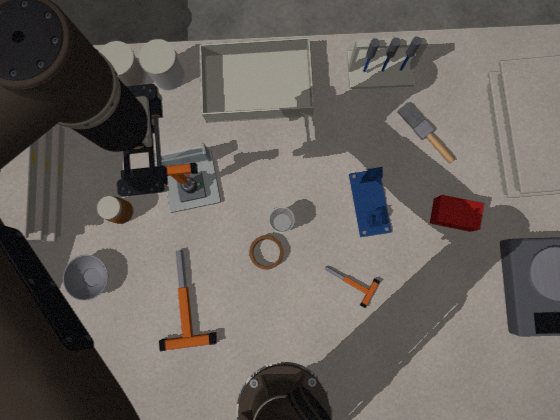

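Run:
```python
from h import *
S=lambda x,y:np.array([250+x/5-.4,80+y/5-.4])
a=plane('side',S(243,216),.215);b=plane('side',S(274,305),.215);c=(a+b)/2
print(a,b,c,np.linalg.norm(a-b),np.degrees(np.arctan2(*(b-a)[[1,0]])))
for f in('side9','side18'):
    s=cv2.imread(f'pics/{f}.png').astype(int);d=(s[...,2]-s[...,0])[154:168,297:303];print(f,d.max(1))
    h=cv2.cvtColor(s.astype(np.uint8),cv2.COLOR_BGR2HSV)
print(cv2.imread('pics/side18.png')[179:188,294:308].min(2))
t0,t1=[cv2.imread(f'pics/top{k}.png').astype(int) for k in(0,18)]
for n,(x0,y0,x1,y1) in dict(cup=(265,200,300,240),tape=(245,230,290,275),jar=(95,192,135,228),carton=(425,188,490,238)).items():
    A=t0[y0:y1,x0:x1].astype(np.float32).mean(2);B=t1[y0:y1,x0:x1].astype(np.float32).mean(2);print(n,cv2.phaseCorrelate(A,B))
```

```text
[0.58636681 0.2878507  0.215     ] [0.59373309 0.18965618 0.215     ] [0.59004995 0.23875344 0.215     ] 0.09847043929695785 -85.7098664344573
side9 [102 102 102 101 100 100 101  77  39  16  20  20  19  19]
side18 [106 106 105 107 106 108 106  71  24  15  18  17  19  17]
[[39 28 26 25 27 27 26 24 24 26 42 62 74 82]
 [49 28 27 27 27 30 29 30 27 28 39 55 70 83]
 [66 45 32 29 29 38 44 46 37 36 39 47 57 69]
 [80 68 49 39 37 46 58 60 51 46 45 45 48 57]
 [91 84 69 55 46 46 57 63 52 46 45 47 46 46]
 [93 90 83 69 56 44 39 39 37 42 47 47 46 45]
 [93 91 88 76 60 45 35 31 35 44 48 49 47 46]
 [82 80 74 68 54 48 44 38 46 45 44 45 46 49]
 [61 59 54 53 49 47 47 48 45 49 49 51 52 55]]
cup ((-0.006484757571190158, 0.08363746091299618), 0.9552006769511435)
tape ((0.5679127162288147, 0.8219294184367101), 0.6758620843769592)
jar ((0.13250938303236026, 0.05827281542372731), 0.8533748788966073)
carton ((-0.1404667499837302, 0.674085189161147), 0.3792299360699124)
```

The bystanders are unchanged in top: sub-pixel shifts, with lower match scores for tape and carton because shadows moved. The pointer is at green. However, the bar yaw is about -86°, further than play alone explains, so I'll move the arm aside for a clear look at height and lean.

```bash
python3 -m creep '[[0,0,0,-0.03,0,0,1],[0,0,0,-0.06,0,0,1],[0,0,0,-0.09,0,0,1],[0,0,0,-0.12,0,0,1],[0,0,0,-0.14,0,0,1],[0,0,0,-0.14,0,0,1]]'
python3 - <<'E'
from h import *
s=ctrl.snapshot('side');g=ctrl.snapshot('top');cv2.imwrite('pics/side19.png',s);cv2.imwrite('pics/top19.png',g)
a=cv2.resize(s[110:195,275:325],None,fx=7,fy=7,interpolation=cv2.INTER_CUBIC);b=cv2.resize(g[145:205,150:210],None,fx=7,fy=7,interpolation=cv2.INTER_CUBIC)
b=cv2.copyMakeBorder(b,0,a.shape[0]-b.shape[0],0,0,cv2.BORDER_CONSTANT);cv2.imwrite('pics/c19.png',np.hstack([a,b]))
E
```

```text
clock: 20.82
tool_pos: [0.5781, 0.3732, 0.4016]
orientation: [180.0, 0.1, -85.5]
force: [0.5, -0.5, -1.0]
opening: 0.0872
```

View pics/c19.png

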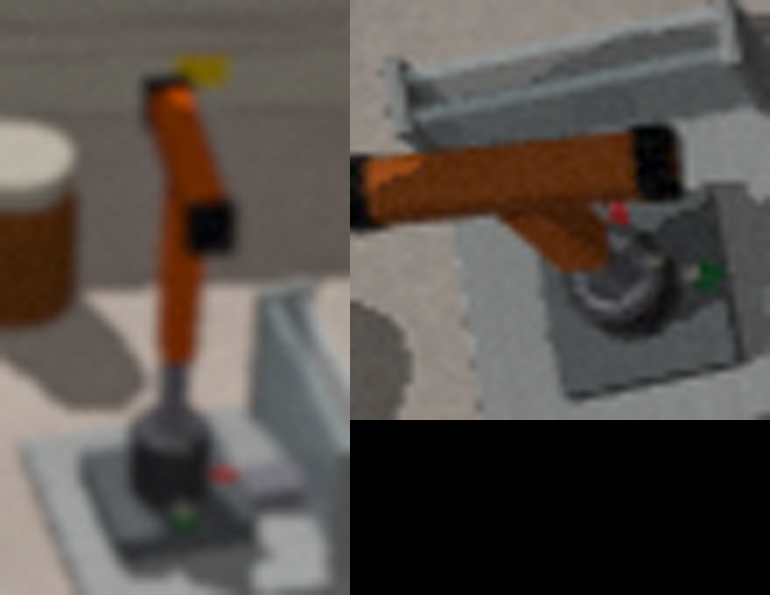

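Run:
```python
from h import *
S=lambda x,y:np.array([275+x/7-.43,110+y/7-.43]);T=lambda x,y:np.array([150+(x-350)/7-.43,145+y/7-.43])
g=cv2.imread('pics/top19.png');print(g[164:178:2,142:158].max(2));
a=two(S(211,225),T(657,161));b=two(S(166,92),T(356,193));c=(a[0]+b[0])/2;d=a[0]-b[0]
print(a,b,c,np.linalg.norm(d),np.degrees(np.arctan2(d[1],d[0])))
# predicted for upright home key, yaw -86
for zb in(.215,.219):
  u=np.array([np.cos(np.radians(-86)),np.sin(np.radians(-86)),0]);X=np.array([.5885,.2303,zb])
  for e in(.05,-.05):
    p=proj('side',X+e*u);q=proj('top',X+e*u);print(zb,e,((p-[275,110]+.43)*7).round(),((q-[150,145]+.43)*7+[350,0]).round())
for z in(.034,.038):
  for n,q in(('white',(688,273)),('green',(708,272)),('red',(619,213))):
    v=plane('top',T(*q),z)[:2]-[.5885,.2303];print(z,n,np.linalg.norm(v).round(4),np.degrees(np.arctan2(v[1],v[0])).round(1))
```

```text
[[147 143 141 142 140 144 142 144 147 145 141 146 153 144 117  72]
 [141 143 145 143 141 137 137 141 137 141 143 143 138 142 138 142]
 [140 141 141 140 126  21   7  15  19  39  95 136 141 145 145 146]
 [140 141 145 140 127  38  19  20  21  37 104 148 146 135  91  91]
 [144 146 142 137 127  42  19  18  12  41  84 104  90  90  91  89]
 [142 148 142 147 134  66  15  12   5  10  48  90  85  89  85  88]
 [146 145 145 145 134  73  29   7   2  12  15  43  64  73  74  75]]
(array([0.59335008, 0.18049619, 0.21738385]), np.float64(6.481468052840074e-05)) (array([0.58506459, 0.27681433, 0.22250033]), np.float64(0.0001295361657267782)) [0.58920733 0.22865526 0.21994209] 0.09680915260891368 -85.08339991202877
0.215 0.05 [207. 230.] [659. 167.]
0.215 -0.05 [164. 102.] [353. 199.]
0.219 0.05 [208. 222.] [656. 164.]
0.219 -0.05 [165.  94.] [349. 196.]
0.034 white 0.0229 -75.1
0.034 green 0.0304 -78.6
0.034 red 0.0306 8.3
0.038 white 0.0235 -77.6
0.038 green 0.031 -80.4
0.038 red 0.0296 6.8
```

I'll compare the bar's image extents against the predicted box corners, for the just-released key (side9, home) and now.

Run:
```python
from h import *
def ext(n,yaw,zb,x=.5885,y=.2303):
    P=[]
    for i in(-1,1):
     for j in(-1,1):
      for k in(-1,1):
        v=Ro.from_euler('z',yaw,degrees=True).apply([i*.055,j*.01,k*.01]);P.append(proj(n,np.array([x,y,zb])+v))
    P=np.array(P);return np.r_[P.min(0),P.max(0)].round(1)
for z in(.215,.219):
    print(z,'9',ext('side',40,z),ext('top',40,z),'19',ext('side',-85.5,z),ext('top',-85.5,z))
for f in('side9','side19'):
    s=cv2.imread(f'pics/{f}.png');print(f)
    print(s[118:128,294:304].max(2) if f=='side19' else s[120:136,306:318].max(2)); print(s[138:150,300:310].max(2) if f=='side19' else s[134:146,286:296].max(2))
for f,r in(('top9',(145,162,150,170)),('top9',(178,196,176,194)),('top19',(158,180,186,202))):
    g=cv2.imread(f'pics/{f}.png');print(f,r);print(g[r[0]:r[1],r[2]:r[3]].max(2))
```

```text
0.215 9 [286.2 122.2 315.6 144.3] [151.8 149.1 191.7 192.1] 19 [294.4 120.3 308.2 146.4] [146.1 162.6 197.1 178.6]
0.219 9 [286.2 121.1 315.7 143.2] [151.2 148.6 191.3 191.8] 19 [294.4 119.3 308.2 145.3] [145.5 162.1 196.8 178.3]
side9
[[117 112 106 103 103 104 104 104 105 102 104 101]
 [114 109 106 104  99 102  98 103 104 104 103 102]
 [109 104 101  91  82  80  83  91  99 101 102 103]
 [104 103  98  85  63  49  48  67  85  98 102 104]
 [106 117 126 119  97  66  38  37  56  79  92  97]
 [137 159 173 177 161 126  83  44  27  50  75  91]
 [176 188 196 198 188 166 123  66  22  35  69  92]
 [196 197 196 188 177 159 125  72  30  38  74  94]
 [196 187 179 161 145 129 106  71  29  38  75  93]
 [179 165 146 128 115 104  93  62  28  42  79  95]
 [148 129 112 108 102  99  87  61  39  58  82  93]
 [118 106 102  99 100  98  87  69  67  79  92  98]
 [102  99 100 101 100  95  91  90  90  94  95  98]
 [101 100 100  99 100  98  99 101  98  97  99  98]
 [ 99 101  98  99 101 101  99 101  97  99  97  99]
 [ 94  98  97  99  99 101 101  98  96  99  98  98]]
[[ 96  87  81  86 127 165 189 197 198 195]
 [ 8
[... 5075 characters left out ...]
  12  36  75 132 131 130 132]
 [ 93  88  95  89  61  14  11   6  12  17  31  77 133 131 127 130]
 [ 88  85  85  86  77  14  17  10   2   5   6  60 129 123  93  78]
 [ 72  72  70  72  61  39  18  14   6  11   7  38  75  84  81  62]
 [ 68  73  75  77  73  55  34  22  25  34  34  60  79  77  76  47]
 [ 77 121 126 111  84  86  83  83  81  85  83  80  79  73  46  48]
 [ 88 108 123 108  81  82  81  85  81  82  74  50  46  49  54  52]
 [ 77  98 106 108  82  81  81  82  74  46  50  52  50  50  47  52]
 [ 62  51  55  62  57  73  80  77  51  51  51  50  52  47  51  45]
 [ 64  72  59  57  50  37  35  50  46  48  50  49  48  50  51  45]
 [ 62  76  86  78  48  33  30  39  50  49  49  51  51  53  48  53]]
```

Observed bar extents in side are rows 120.3 to 146.0. For a fully home key (bar z 0.215) 120.3 to 146.4 is predicted; a key 4 mm high would give 119.3 to 145.3. So the key is home and upright, the pointer is at green in both views, and the gripper is well clear. Handing in.

Run:
```python
from h import *
print(ctrl.get_obs()['clock'],ctrl.get_obs()['qvel'].round(2)); print(ctrl.close_job())
```

```text
20.9167 [-1.27 -1.17 -0.31  0.21 -0.15  0.19]
the job is handed in; nothing more can be done
None
```

I took the middle-sized key from the rest, stood it in the screw's socket and let go. I then gripped its crossbar from above, turned the screw clockwise to its stop, released the key and handed the job in at 20.9 s. No verdict was reported.

**Last checks**
- **Screw:** the white pointer sits at the green mark in both views, within about 4°. It stayed put over the last 16° of tool turn.
- **Key:** it stands free and upright. The bar measures about 216 mm above the table; 215 mm means fully home.
- **Gripper:** fully open and about 0.14 m to the side of the key at hand-in.
- **Bystanders:** none of the four moved by more than about 1 pixel (2–3 mm) in the top view. The tape and carton comparison is less certain because shadows had moved.

**What went wrong or disagreed**
- **First approach:** turning the key upright toward the socket ran into the joint 3, 4 and 5 limits. I brought it in at another 60° option of the hex instead.
- **Key turn:** the key turned about 126°, more than the screw's travel plus the stated play. It may have slipped a little in the socket at the stop.
- **Bar height:** a coarse measurement from the bar ends gave 220 mm, 4 mm higher than the finer edge measurement above, which I trusted.

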